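# Hang the rinsed water pots to dry and cover the paints

## Robot

A 7-joint arm with a two-finger parallel gripper is mounted at the origin on the work surface. World frame = base frame: x ahead of the robot, y to its left, z up, the work surface at z = 0. Lengths are in mm, angles in rad, forces in N, time in s.
With the tool pointing down it reaches from about 400 to 875 mm from the base axis. Payload 4.4 kg.
Tool frame: the origin (TCP) lies on the centre line of the jaws, within the pads' length; the fingertips stand 14 mm ahead of it and the grasp point (between the pads) lies 5 mm behind it (tips_ahead is the distance from the TCP to the fingertips, in mm); z points along the fingers, y is the line along which they close (so a half turn about z gives the same grasp; the last joint's range is limited). The gripper opens to 85 mm and grips with 20 to 120 N. Pads are 22 mm wide; open, the fingers measure 114 mm over their backs; the gripper's body (76 mm by 85 mm) begins 54 mm behind the grasp point. The pads swing forward as they close: fully open they stand 13 mm farther back than shut.
Start: joints at [1.22, 0.628, 0.038, 1.517, -0.027, 0.996, -0.02], TCP at [182.655, -623.823, 245.313] pointing down, gripper open.
Joint ranges: [-3.06, 3.06], [-0.37, 2.12], [-1.25, 1.32], [0.18, 2.47], [-1.1, 4.24], [0.23, 1.98], [-2.94, 2.94]. Speed limits (rad/s): [2.57, 2.57, 3.14, 3.14, 3.14, 3.14, 3.14].

## Interface

Orientations are given as [roll, pitch, yaw] about the fixed x, y, z axes, in that order (R = Rz(yaw) Ry(pitch) Rx(roll)).
In Python, from cell import * gives the robot as it stands.
- The arm moves only by the tool move_arm, never from a script. Its argument "rows" is text: rows parted by semicolons, each of 7 numbers parted by spaces: the shift along the tool's x, y, z scaled (see below), then the turn, a rotation vector about the tool's x, y, z scaled (see below), then the closure, from -1 (fully open) to 1 (shut). A call has 1 to 12 rows; each row is the pose to reach, as a shift and turn from the pose commanded when the call began, along the tool's axes at that moment; what a row does not reach only later rows make up. The controller multiplies each number of a shift by 0.3 m and each number of a turn by pi/2 rad. A row lasts 1/12 s, in which the tool goes at most 41.7 mm and 7.16 degrees, less where a joint would pass 70% of its speed; a pose out of reach is approached as far as the arm can. A call with a number of a shift or a turn outside -1 to 1 is refused whole. A call with a gripper value outside its range is refused whole. The fingers move at their own pace and stop on an object; the grip force is fixed at half the most. Time passes only in rows, so rows that repeat a pose let the fingers close. It gives the time, the measured TCP pose, the force, the opening and the grip force at its end, in the units of the state.
- read_state(): the state, without advancing time (a new reading comes with each control period).
- get_image(name): name is "scene" or "top" or "wrist"; returns a dict with "img" (480x640x3 uint8, red, green, blue), "vfov" (degrees; the focal length in pixels is half the picture's height over the tangent of half this angle, whatever the lens; pixels are square), "cx", "cy" (the principal point, pixels), "extrinsics" (4x4, takes a point from camera to world coordinates); the wrist camera has in their place "T_tool_cam" (4x4, takes a point from camera to tool coordinates, whose origin is the TCP and whose axes are the flange's). Camera axes: x right, y up, looking along -z (the intrinsics and any distortion apply to the point x, -y, -z); pixel columns grow to the right and rows downward; lengths in mm; the calibration is good to about 2 mm. A picture is of the moment at which its call begins: read the wrist's pose just before it. There is no depth.
- finish_job(): hands the job in; it is judged then, once.
The state is a dict: "clock": time; "qpos": joint angles; "qd": joint speeds; "tau": joint torques, N m; "eef_pos": TCP position; "tool_rot": TCP orientation; "force": force on the tool from outside, world axes, zero at the start; "torque": the same for the moment, N m; "width": finger opening in mm; "gripper_force": force on a finger pad.
Only numpy, scipy, OpenCV 4.12 (cv2) and the standard library are available. Lean on these libraries where they do the work, as an engineer would, in place of code of your own. Each camera call takes 0.05 s, during which the arm holds its last target. There are 200 camera calls.

## Task

Close up the painting corner: swing the magnifier lamp's arm out from over the drying rack as far as it goes, then stand every rinsed square water pot upside down over a peg of the rack, rim flat on the board, one pot to a peg. Also lay the cover squarely and flush on the paint box, edges in line. Once all the pots hang on their pegs, swing the lamp arm back in over the rack to its stop, and leave the other things on the table where they are.

Things in the scene. Friction and masses are not known exactly. Their poses are not given: they have to be found in the camera images.
- rack: fixed wooden drying rack: board 90 x 370 x 15 mm with four upright round pegs in a row along its y, 90 mm apart. Origin: centre of the board's underside; z up
- peg0 (a point): foot of peg 0 of the rack, on the board's top (15 mm above the table). The peg is 16 mm thick and stands 58 mm above this point, with a round top
- peg1 (a point): foot of peg 1 of the rack, on the board's top (15 mm above the table). The peg is 16 mm thick and stands 58 mm above this point, with a round top
- peg2 (a point): foot of peg 2 of the rack, on the board's top (15 mm above the table). The peg is 16 mm thick and stands 58 mm above this point, with a round top
- peg3 (a point): foot of peg 3 of the rack, on the board's top (15 mm above the table). The peg is 16 mm thick and stands 58 mm above this point, with a round top
- pot0: white square pot, 50 x 50 mm outside, 75 mm tall, walls and floor 3 mm, open at one end, which has a grey rim band (inside 44 x 44 mm, 72 mm deep). Origin: centre of the outside of its closed end; z runs from there to the mouth. Starts lying on a flat side, z level, mouth roughly towards the robot. 2 to 4 pots are present (absent: None). On a peg its origin is 75 mm above the board
- pot1: white square pot, 50 x 50 mm outside, 75 mm tall, walls and floor 3 mm, open at one end, which has a grey rim band (inside 44 x 44 mm, 72 mm deep). Origin: centre of the outside of its closed end; z runs from there to the mouth. Starts lying on a flat side, z level, mouth roughly towards the robot. 2 to 4 pots are present (absent: None). On a peg its origin is 75 mm above the board
- pot2: white square pot, 50 x 50 mm outside, 75 mm tall, walls and floor 3 mm, open at one end, which has a grey rim band (inside 44 x 44 mm, 72 mm deep). Origin: centre of the outside of its closed end; z runs from there to the mouth. Starts lying on a flat side, z level, mouth roughly towards the robot. 2 to 4 pots are present (absent: None). On a peg its origin is 75 mm above the board
- pot3: white square pot, 50 x 50 mm outside, 75 mm tall, walls and floor 3 mm, open at one end, which has a grey rim band (inside 44 x 44 mm, 72 mm deep). Origin: centre of the outside of its closed end; z runs from there to the mouth. Starts lying on a flat side, z level, mouth roughly towards the robot. 2 to 4 pots are present (absent: None). On a peg its origin is 75 mm above the board
- paintbox: fixed grey open paint box with six pans of colour, 100 mm (x) x 130 mm (y) x 35 mm tall. Origin: centre of its underside; z up
- cover: loose flat grey cover for the paint box, 100 mm (x) x 130 mm (y) x 6 mm, no lip, with an upright grip bar on its middle, 12 mm wide (x), 60 mm long (y), from 6 to 38 mm above the underside. Origin: centre of the underside; z up. Starts flat on the table; fitted, its origin is 35 mm above the box's; either way round is right
- lamp_arm (a joint): swing of the lamp arm about its upright hinge, rad: 0 = inner stop, lens over the rack; grows as the arm swings clockwise seen from above, out towards the robot's left, to the outer stop at 1.75. It stays where it is left (stiff hinge, about 2 N at the knob)
- lamp_knob (a point): middle of the upright black round knob on top of the lamp arm, 16 mm thick; 42 mm tall, from 22 mm below this point to 20 mm above it, the lowest 2 mm sunk in the arm; 200 mm from the hinge axis. The arm is 22 mm wide, its top 20 mm below this point.
- lamp_head (a point): centre of the underside of the lamp's round lens (116 mm across, 24 mm thick), 310 mm from the hinge axis, 210 mm above the table
- lamp_hinge (a point): point on the lamp's upright hinge axis, level with the knob
- brush_jar: white round jar of paint brushes, 72 mm across, 100 mm tall (brushes to 190 mm). Leave it alone. Origin: centre of its underside
- paint_bottle: blue bottle, 54 mm across, 140 mm tall. Leave it alone. Origin: centre of its underside
- tape_roll: roll of tape lying flat, 84 mm across, 24 mm tall. Leave it alone. Origin: centre of its underside
- eraser: small dark block lying among the pots, 45 x 22 x 12 mm. Leave it alone. Origin: centre of its underside
Mind the look-alikes: they are no part of the job. What is shaped like the pot2 but yellow is not meant.

How it is judged (in metres and radians):
On the way, in this order (a step that is already met when the one before it is completed fails the run):
1. the lamp arm is swung right out, clear of the rack (value of joint lamp_arm above 1.5 rad), for 0.2 s.
2. with the lamp still out of the way, every pot stands upside down over a peg ((horizontal distance between pot0 and peg0 below 0.025 m or horizontal distance between pot0 and peg1 below 0.025 m or horizontal distance between pot0 and peg2 below 0.025 m or horizontal distance between pot0 and peg3 below 0.025 m) and angle between each of pot0, pot1, pot2, pot3's own z axis and vertical above 3.04 rad and height (world z) of pot0 between 0.084 and 0.096 m and linear speed of each of pot0, pot1, pot2, pot3 below 0.03 m/s and (horizontal distance between pot1 and peg0 below 0.025 m or horizontal distance between pot1 and peg1 below 0.025 m or horizontal distance between pot1 and peg2 below 0.025 m or horizontal distance between pot1 and peg3 below 0.025 m) and height (world z) of pot1 between 0.084 and 0.096 m and (horizontal distance between pot2 and peg0 below 0.025 m or horizontal distance between pot2 and peg1 below 0.025 m or horizontal distance between pot2 and peg2 below 0.025 m or horizontal distance between pot2 and peg3 below 0.025 m) and height (world z) of pot2 between 0.084 and 0.096 m and (horizontal distance between pot3 and peg0 below 0.025 m or horizontal distance between pot3 and peg1 below 0.025 m or horizontal distance between pot3 and peg2 below 0.025 m or horizontal distance between pot3 and peg3 below 0.025 m) and height (world z) of pot3 between 0.084 and 0.096 m and value of joint lamp_arm above 1 rad), for 0.2 s.
3. the lamp arm is swung back in over the rack (value of joint lamp_arm below 0.15 rad), for 0.2 s.
At the end, for the whole second after the job is handed in: Each pot present is upside down over a peg (within 25 mm of its axis, rim on the board, tilt under 0.1 rad); the cover lies flat on the paint box, centred within 5 mm each way and turned under 0.07 rad; the lamp arm is within 0.15 rad of its inner stop; all at rest ((horizontal distance between pot0 and peg0 below 0.025 m or horizontal distance between pot0 and peg1 below 0.025 m or horizontal distance between pot0 and peg2 below 0.025 m or horizontal distance between pot0 and peg3 below 0.025 m) and angle between each of pot0, pot1, pot2, pot3's own z axis and vertical above 3.04 rad and height (world z) of pot0 between 0.084 and 0.096 m and linear speed of each of pot0, pot1, pot2, pot3, cover below 0.03 m/s and (horizontal distance between pot1 and peg0 below 0.025 m or horizontal distance between pot1 and peg1 below 0.025 m or horizontal distance between pot1 and peg2 below 0.025 m or horizontal distance between pot1 and peg3 below 0.025 m) and height (world z) of pot1 between 0.084 and 0.096 m and (horizontal distance between pot2 and peg0 below 0.025 m or horizontal distance between pot2 and peg1 below 0.025 m or horizontal distance between pot2 and peg2 below 0.025 m or horizontal distance between pot2 and peg3 below 0.025 m) and height (world z) of pot2 between 0.084 and 0.096 m and (horizontal distance between pot3 and peg0 below 0.025 m or horizontal distance between pot3 and peg1 below 0.025 m or horizontal distance between pot3 and peg2 below 0.025 m or horizontal distance between pot3 and peg3 below 0.025 m) and height (world z) of pot3 between 0.084 and 0.096 m and x of cover in the frame of paintbox between -0.005 and 0.005 m and y of cover in the frame of paintbox between -0.005 and 0.005 m and angle between the x axis of cover and the x axis of paintbox, either way round below 0.07 rad and angle between cover's own z axis and vertical below 0.04 rad and z of cover in the frame of paintbox between 0.031 and 0.039 m and value of joint lamp_arm below 0.15 rad); the robot touches nothing.
It fails at once if the brush jar is pushed more than 3 cm or knocked over (distance of brush_jar from where it was at the start of the episode above 0.03 m or angle between brush_jar's own z axis and vertical above 0.5 rad).
It fails at once if the paint bottle is pushed more than 3 cm or knocked over (distance of paint_bottle from where it was at the start of the episode above 0.03 m or angle between paint_bottle's own z axis and vertical above 0.5 rad).
It fails at once if the tape roll is pushed more than 3 cm or knocked over (distance of tape_roll from where it was at the start of the episode above 0.03 m or angle between tape_roll's own z axis and vertical above 0.5 rad).
It fails at once if the eraser is pushed more than 6 cm or knocked over (distance of eraser from where it was at the start of the episode above 0.06 m or angle between eraser's own z axis and vertical above 0.5 rad).
Of pot0, pot1, pot2, pot3 only 2 to 4 are there at a start; the rules pass over those that are not, and their reading is None.
At some moment in a run one of pot0, pot1, pot2, pot3, cover may be knocked a few centimetres aside while the robot is not near it.
It also fails if it takes over 210 s, if anything falls off the work surface, if the arm or the gripper's body presses on something with over 40 N, if the wrist force passes 120 N, or if a joint passes its speed limit or range.

## Working session

There is one attempt and no reset: what is moved stays moved. The work goes in short steps, Python scripts to look and compute and a tool call to move; the robot and the scene stay as the last step left them, time stands still between calls to the robot, and variables do not carry over. Pictures are saved under pics/ and viewed, at most 14 in all, crops included, and the job is handed in when it is done.

Besides the shell and the picture viewer there is one more tool, called by a JSON object that holds its "op" and its "data", one argument or row to a line. move_arm: Moves the arm, as the interface text tells. Its arguments: {"type":"object","properties":{"rows":{"type":"string"}},"required":["rows"]}

```bash
mkdir -p pics; ls
cat > h.py <<'E'
from cell import *
import numpy as np, cv2
from scipy.spatial.transform import Rotation as Rn
def snap(name,fn):
    s=read_state(); d=get_image(name); cv2.imwrite('pics/'+fn,d['img'][:,:,::-1]); return s,d
E
python3 - <<'E'
from h import *
s,d=snap('top','top0.png'); print({k:v for k,v in d.items() if k!='img'}); print(s)
s,d=snap('scene','sc0.png'); print({k:v for k,v in d.items() if k!='img'})
s,d=snap('wrist','wr0.png'); print({k:v for k,v in d.items() if k!='img'})
E
```

```text
pics
{'vfov': 46.53657994814179, 'cx': 319.61683533911213, 'cy': 236.16767573371186, 'extrinsics': array([[-9.47767774e-03,  9.95212706e-01, -9.72720103e-02,
         3.96132040e+02],
       [-9.99788255e-01, -1.12080112e-02, -1.72576291e-02,
        -2.78277917e+01],
       [-1.82652375e-02,  9.70878512e-02,  9.95108200e-01,
         1.58021139e+03],
       [ 0.00000000e+00,  0.00000000e+00,  0.00000000e+00,
         1.00000000e+00]])}
{'clock': 0.0, 'qpos': array([ 1.22022544,  0.62932166,  0.03845169,  1.51833104, -0.02697649,
        0.9962994 , -0.02005817]), 'qd': array([ 0.00181243, -0.000713  ,  0.00047809, -0.00026853, -0.00024849,
       -0.00082843,  0.00064461]), 'tau': array([ 9.71547706e-05, -5.63389850e+01,  1.22619320e+00, -1.93437320e+01,
        1.10015788e-02,  1.04778731e-02,  1.80682298e-05]), 'eef_pos': array([ 182.46484129, -623.26353443,  244.41691971]), 'tool_rot': array([-3.13975206e+00,  4.78144308e-05,  2.84718511e-01]), 'force': array([-0.37917007,  0.02168979, -0.33091584]), 'torque': array([ 0.0277693 ,  0.03779752, -0.07387009]), 'gripper_force': 0.0, 
[... 198 characters left out ...]
7e+03],
       [ 9.92130755e-01, -1.04893310e-01,  6.83663485e-02,
         7.36168263e+01],
       [-2.86930145e-03,  5.26839476e-01,  8.49959960e-01,
         1.20134694e+03],
       [ 0.00000000e+00,  0.00000000e+00,  0.00000000e+00,
         1.00000000e+00]])}
{'vfov': 68.35667855147894, 'cx': 324.44289963392845, 'cy': 237.64369256155686, 'T_tool_cam': array([[ 1.49041992e-03,  9.52211375e-01,  3.05436206e-01,
         7.76604771e+01],
       [ 9.99998885e-01, -1.38990933e-03, -5.46532425e-04,
         8.29814640e-01],
       [-9.58857602e-05,  3.05436680e-01, -9.52212385e-01,
        -1.28876895e+02],
       [ 0.00000000e+00,  0.00000000e+00,  0.00000000e+00,
         1.00000000e+00]])}
```

View pics/top0.png

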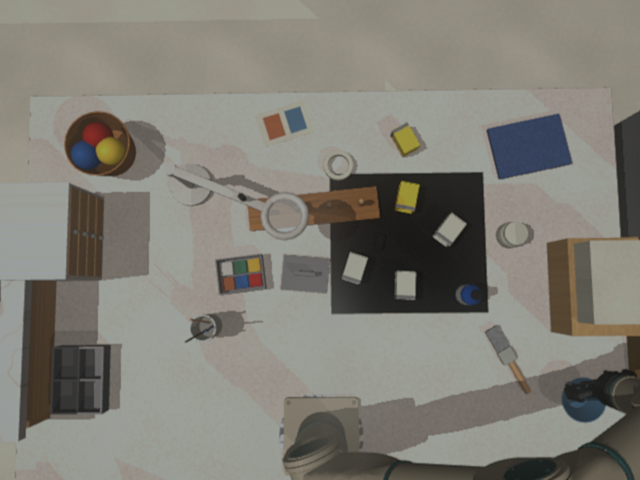

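View pics/sc0.png

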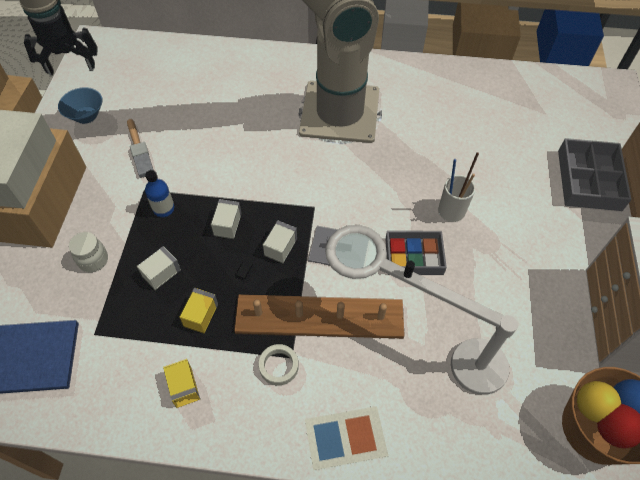

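```bash
cat >> h.py <<'E'
def cam(d,T=None):
    E=d['extrinsics'] if T is None else T
    return E, 240/np.tan(np.radians(d['vfov']/2)), d['cx'], d['cy']
def wT(s,d):
    T=np.eye(4); T[:3,:3]=Rn.from_euler('xyz',s['tool_rot']).as_matrix(); T[:3,3]=s['eef_pos']; return T@d['T_tool_cam']
def ray(c,u,v):
    E,f,cx,cy=c; r=E[:3,:3]@np.array([(u-cx)/f,-(v-cy)/f,-1]); return E[:3,3],r
def onz(c,u,v,z):
    o,r=ray(c,u,v); return o+r*(z-o[2])/r[2]
def proj(c,P):
    E,f,cx,cy=c; p=E[:3,:3].T@(np.atleast_2d(P)-E[:3,3]).T; return np.c_[cx-f*p[0]/p[2], cy+f*p[1]/p[2]]
def tri(c1,p1,c2,p2):
    o1,r1=ray(c1,*p1);o2,r2=ray(c2,*p2)
    t=np.linalg.lstsq(np.c_[r1,-r2],o2-o1,rcond=None)[0]; a=o1+r1*t[0];b=o2+r2*t[1]; return (a+b)/2,np.linalg.norm(a-b)
E
python3 - <<'E'
from h import *
import pickle
a=cv2.imread('pics/top0.png')[140:350,150:500]; b=cv2.imread('pics/sc0.png')[190:400,200:550]
p=np.vstack([cv2.resize(a[:130],None,fx=2.28,fy=2.28,interpolation=2),cv2.resize(b[:130],None,fx=2.28,fy=2.28,interpolation=2)]); cv2.imwrite('pics/c1.png',p); print(p.shape)
ct=cam(get_image('top')); cs=cam(get_image('scene')); pickle.dump((ct,cs),open('cams.pkl','wb'))
print('knobtop',tri(ct,(241,197),cs,(408,267)),'hinge',tri(ct,(171,173),cs,(508,325)),'lens',tri(ct,(284,214),cs,(356,250)))
for n,q in dict(rackA=(249,198,15),rackB=(249,230,15),rackC=(379,187,15),rackD=(379,219,15),p1=(408,285,50),p2=(450,229,50),p3=(356,267,50),box=(242,274,35),cover=(304,273,6),jar=(206,327,100)).items(): print(n,onz(ct,*q).round())
E
```

```text
(592, 798, 3)
knobtop (array([622.71054598, 181.73775074, 254.74798278]), np.float64(3.8597817038337614)) hinge (array([694.37287151, 370.00621167, 206.0132088 ]), np.float64(3.466497518286741)) lens (array([583.51188819,  81.82481822, 230.19582917]), np.float64(0.5360152359078112))
rackA [660. 199.  15.]
rackB [569. 199.  15.]
rackC [ 687. -171.   15.]
rackD [ 596. -169.   15.]
p1 [ 409. -241.   50.]
p2 [ 561. -360.   50.]
p3 [ 460. -100.   50.]
box [444. 215.  35.]
cover [446.  44.   6.]
jar [304. 299. 100.]
```

View pics/c1.png

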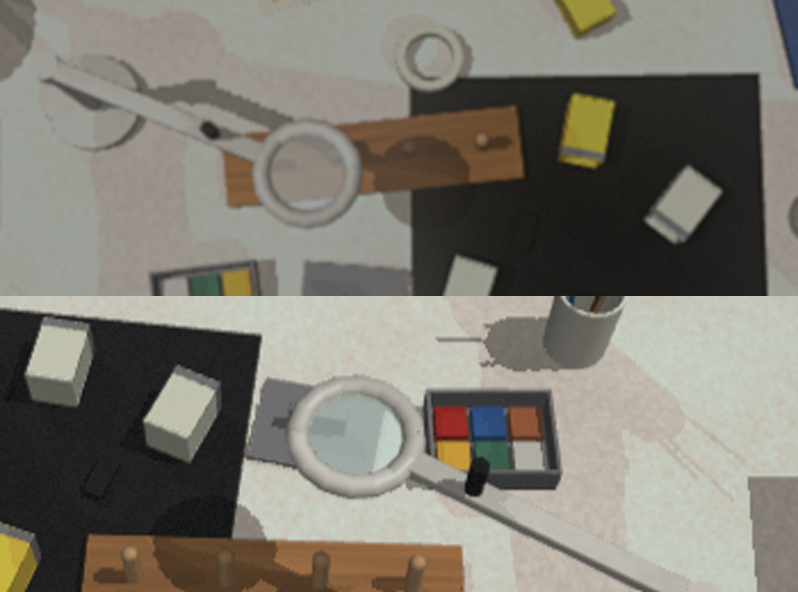

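```bash
cat >> h.py <<'E'
import json,sys
def Rd(yaw): return Rn.from_euler('xyz',[np.pi,0,np.radians(yaw)])
def rows(wps,c,cur=None):
    """wps: list of (pos,Rotation); prints tool-frame row for each, with min row counts"""
    s=read_state(); p=s['eef_pos'];R=Rn.from_euler('xyz',s['tool_rot'])
    if cur: p,R=cur
    pp,RR=p,R
    for q,Q in wps:
        q=np.array(q,float)
        sh=R.inv().apply(q-p)/300; rv=(R.inv()*Q).as_rotvec()/(np.pi/2)
        n=max(np.linalg.norm(q-pp)/41.7,np.degrees((RR.inv()*Q).magnitude())/7.16)
        print(' '.join('%.3f'%x for x in np.r_[sh,rv]),c,' n=%.1f'%n); pp,RR=q,Q
def log():
    s=read_state(); open('log.jsonl','a').write(json.dumps([list(s['qpos']),list(s['eef_pos']),list(s['tool_rot'])])+'\n'); 
    print('t%.1f'%s['clock'],s['qpos'].round(2),s['eef_pos'].round(1),np.degrees(s['tool_rot']).round(1),'F',s['force'].round(1),'w%.1f'%s['width'])
    return s
E
python3 - <<'E'
from h import *
log()
ct,cs=__import__('pickle').load(open('cams.pkl','rb'))
print('ktop',tri(ct,(241.5,196.5),cs,(411,263)))
rows([((400,-440,440),Rd(20))],-1)
print('second'); rows([((600,-170,440),Rd(50))],-1,cur=(np.array((400,-440,440.)),Rd(20)))
print('third'); rows([((530,100,440),Rd(80))],-1,cur=(np.array((600,-170,440.)),Rd(50)))
E
```

```text
t0.2 [ 1.22  0.63  0.04  1.52 -0.03  1.   -0.02] [ 182.6 -623.6  244.9] [-179.9   -0.    16.3] F [0.1 0.9 0.4] w85.4
ktop (array([621.5836406 , 181.9543254 , 267.64977798]), np.float64(2.9992254357473627))
0.867 -0.384 -0.650 -0.001 -0.000 -0.041 -1  n=8.3
second
0.934 -0.618 -0.000 -0.000 0.000 -0.333 -1  n=8.1
third
0.539 -0.757 -0.000 0.000 0.000 -0.333 -1  n=6.7
```

{"op": "move_arm", "data": {
  "rows": "0.87 -0.38 -0.65 0 0 -0.04 -1;0.87 -0.38 -0.65 0 0 -0.04 -1;0.87 -0.38 -0.65 0 0 -0.04 -1;0.87 -0.38 -0.65 0 0 -0.04 -1;0.87 -0.38 -0.65 0 0 -0.04 -1;0.87 -0.38 -0.65 0 0 -0.04 -1;0.87 -0.38 -0.65 0 0 -0.04 -1;0.87 -0.38 -0.65 0 0 -0.04 -1;0.87 -0.38 -0.65 0 0 -0.04 -1;0.87 -0.38 -0.65 0 0 -0.04 -1"
}}

```text
clock: 1.08
eef_pos: [405.2, -438.5, 442.6]
tool_rot: [3.138, -0.004, 0.355]
force: [0.3, -0.3, 0.2]
width: 85.5
gripper_force: 0.0
```

{"op": "move_arm", "data": {
  "rows": "0.93 -0.62 0 0 0 -0.33 -1;0.93 -0.62 0 0 0 -0.33 -1;0.93 -0.62 0 0 0 -0.33 -1;0.93 -0.62 0 0 0 -0.33 -1;0.93 -0.62 0 0 0 -0.33 -1;0.93 -0.62 0 0 0 -0.33 -1;0.93 -0.62 0 0 0 -0.33 -1;0.93 -0.62 0 0 0 -0.33 -1;0.93 -0.62 0 0 0 -0.33 -1;0.93 -0.62 0 0 0 -0.33 -1"
}}

```text
clock: 1.92
eef_pos: [600.5, -169.5, 438.3]
tool_rot: [-3.139, 0.001, 0.87]
force: [-0.7, -0.6, -0.2]
width: 85.6
gripper_force: 0.0
```

Run:
```python
from h import *
log(); snap('wrist','w1.png')
rows([((500,70,440),Rd(80))],-1)
```

```text
t1.9 [ 0.35  0.46 -0.2   1.27  0.09  1.41 -0.55] [ 600.5 -169.5  438.3] [-1.798e+02  1.000e-01  4.980e+01] F [-0.7 -0.6 -0.2] w85.6
0.400 -0.776 -0.004 -0.002 0.001 -0.338 -1  n=6.3
```

View pics/w1.png

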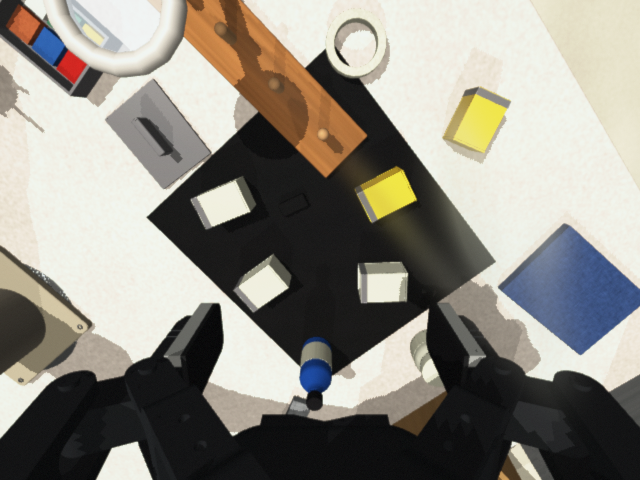

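{"op": "move_arm", "data": {
  "rows": "0.4 -0.78 0 0 0 -0.34 -1;0.4 -0.78 0 0 0 -0.34 -1;0.4 -0.78 0 0 0 -0.34 -1;0.4 -0.78 0 0 0 -0.34 -1;0.4 -0.78 0 0 0 -0.34 -1;0.4 -0.78 0 0 0 -0.34 -1;0.4 -0.78 0 0 0 -0.34 0.1;0.4 -0.78 0 0 0 -0.34 0.1"
}}

```text
clock: 2.63
eef_pos: [497.7, 73.3, 440.6]
tool_rot: [3.142, -0.0, 1.403]
force: [0.3, -1.0, 0.8]
width: 64.0
gripper_force: 0.0
```

Run:
```python
from h import *
log(); snap('wrist','w2.png')
s,d=log(),get_image('wrist')
c=cam(d,wT(s,d)); print(proj(c,[[622,182,268],[623,184,230],[694,370,230]]))
```

```text
t2.6 [ 0.11  0.26 -0.41  1.59  0.11  1.31 -0.49] [497.7  73.3 440.6] [180.   -0.   80.4] F [ 0.3 -1.   0.8] w64.0
t2.7 [ 0.11  0.26 -0.41  1.59  0.11  1.31 -0.49] [498.9  70.4 440.4] [1.80e+02 1.00e-01 8.02e+01] F [ 0.9 -1.  -0.1] w56.5
[[ 458.29874058   50.32787211]
 [ 443.4665373    56.23028594]
 [ 527.9108185  -255.32911146]]
```

View pics/w2.png

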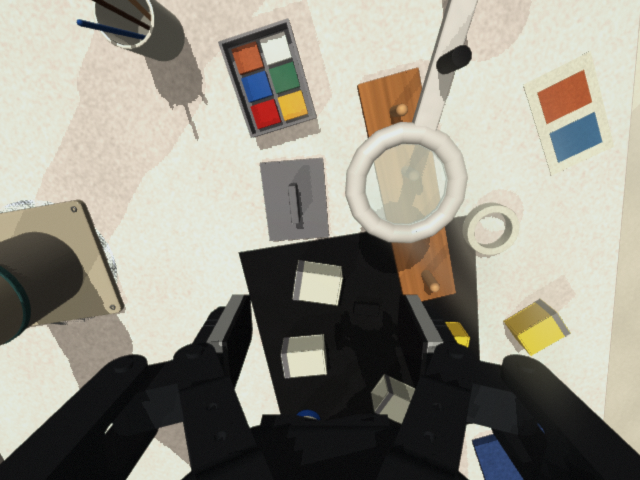

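Run:
```python
from h import *
import pickle
ct,cs=pickle.load(open('cams.pkl','rb'))
s=dict(eef_pos=np.array([497.7,73.3,440.6]),tool_rot=np.array([3.142,0,1.403])); 
s2=read_state();d=get_image('wrist')
for ss in (s,s2):
  cw=cam(d,wT(ss,d))
  print(tri(cw,(463,54),cs,(411,263)),tri(cw,(444,66),cs,(407.5,276)),tri(cw,(463,54),ct,(241.5,196.5)))
  print(onz(cw,463,54,268))
  pickle.dump((cw,),open('cw2.pkl','wb'))
```

```text
(array([622.96813916, 182.70149495, 270.32005688]), np.float64(0.8854502995013793)) (array([623.92011419, 181.9554467 , 222.24051792]), np.float64(2.651206005578658)) (array([620.61094571, 180.44616391, 275.50581758]), np.float64(2.54838721639351))
[623.81823631 182.51001579 268.        ]
(array([624.66013698, 179.57836662, 272.96313225]), np.float64(6.472028997190293)) (array([625.68265813, 178.7696257 , 225.30111883]), np.float64(8.305705914739555)) (array([616.70988936, 175.12056743, 294.48517999]), np.float64(2.163281046927045))
[626.356745   176.84450245 268.        ]
```

Run:
```python
from h import *
log()
rows([((623,182.5,330),Rd(75)),((623,182.5,253),Rd(75))],0.3)
```

```text
t2.8 [ 0.11  0.26 -0.4   1.59  0.11  1.31 -0.49] [500.   68.4 440. ] [1.80e+02 1.00e-01 7.99e+01] F [ 0.5 -0.2 -0.3] w41.5
0.447 0.337 0.366 0.000 0.001 0.055 0.3  n=4.8
0.447 0.337 0.622 0.000 0.001 0.055 0.3  n=1.8
```

{"op": "move_arm", "data": {
  "rows": "0.447 0.337 0.366 0 0 0.055 0.3;0.447 0.337 0.366 0 0 0.055 0.3;0.447 0.337 0.366 0 0 0.055 0.3;0.447 0.337 0.366 0 0 0.055 0.3;0.447 0.337 0.366 0 0 0.055 0.3;0.447 0.337 0.366 0 0 0.055 0.3;0.447 0.337 0.366 0 0 0.055 0.3;0.447 0.337 0.5 0 0 0.055 0.3;0.447 0.337 0.622 0 0 0.055 0.3;0.447 0.337 0.622 0 0 0.055 0.3;0.447 0.337 0.622 0 0 0.055 0.3"
}}

```text
clock: 3.7
eef_pos: [621.7, 183.6, 253.6]
tool_rot: [-3.14, 0.003, 1.31]
force: [0.3, -0.3, 1.4]
width: 30.0
gripper_force: 0.0
```

Run:
```python
from h import *
log()
snap('wrist','w3.png')
H=np.array([696,369.]);R0=np.array([623,182.5])-H
def pt(th): 
    c,s_=np.cos(-th),np.sin(-th); r=np.array([[c,-s_],[s_,c]])@R0; return np.r_[H+r,253]
wp=[(pt(t),Rd(75-np.degrees(t)*.7)) for t in np.arange(.1,.85,.1)]
rows(wp,.3)
s=read_state();print('B'); rows([(pt(t),Rd(75-np.degrees(t)*.7)) for t in np.arange(.9,1.72,.1)],.3,cur=wp[-1])
```

```text
t3.7 [-0.12  0.64 -0.36  1.5   0.25  1.05 -0.8 ] [621.7 183.6 253.6] [-179.9    0.2   75.1] F [ 0.3 -0.3  1.4] w30.0
0.003 -0.064 0.009 0.001 -0.000 0.046 0.3  n=0.6
0.020 -0.128 0.009 0.001 -0.000 0.090 0.3  n=0.6
0.044 -0.191 0.008 0.001 -0.000 0.135 0.3  n=0.6
0.074 -0.250 0.008 0.001 -0.000 0.180 0.3  n=0.6
0.109 -0.307 0.008 0.001 -0.000 0.224 0.3  n=0.6
0.150 -0.359 0.008 0.001 -0.000 0.269 0.3  n=0.6
0.196 -0.407 0.008 0.001 -0.000 0.313 0.3  n=0.6
0.247 -0.451 0.008 0.001 -0.000 0.358 0.3  n=0.6
B
0.026 -0.061 -0.000 -0.000 -0.000 0.045 0.3  n=0.6
0.058 -0.120 -0.000 -0.000 -0.000 0.089 0.3  n=0.6
0.096 -0.175 -0.000 0.000 -0.000 0.134 0.3  n=0.6
0.139 -0.226 -0.000 0.000 -0.000 0.178 0.3  n=0.6
0.187 -0.272 -0.000 0.000 -0.000 0.223 0.3  n=0.6
0.239 -0.314 -0.000 0.000 -0.000 0.267 0.3  n=0.6
0.295 -0.350 -0.000 0.000 -0.000 0.312 0.3  n=0.6
0.355 -0.380 -0.000 0.000 -0.000 0.357 0.3  n=0.6
0.417 -0.404 -0.000 0.000 -0.000 0.401 0.3  n=0.6
```

View pics/w3.png

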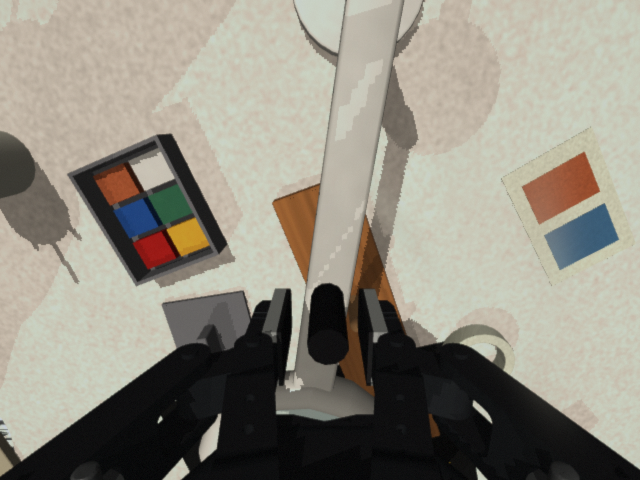

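{"op": "move_arm", "data": {
  "rows": "0.003 -0.064 0 0 0 0.046 0.3;0.02 -0.128 0 0 0 0.09 0.3;0.044 -0.191 0 0 0 0.135 0.3;0.074 -0.25 0 0 0 0.18 0.3;0.109 -0.307 0 0 0 0.224 0.3;0.15 -0.359 0 0 0 0.269 0.3;0.196 -0.407 0 0 0 0.313 0.3;0.247 -0.451 0 0 0 0.358 0.3;0.247 -0.451 0 0 0 0.358 0.3"
}}

```text
clock: 4.5
eef_pos: [509.6, 297.9, 257.7]
tool_rot: [-3.141, -0.008, 0.755]
force: [-0.5, 0.2, -0.8]
width: 30.1
gripper_force: 0.0
```

{"op": "move_arm", "data": {
  "rows": "0.026 -0.061 0 0 0 0.045 0.3;0.058 -0.12 0 0 0 0.089 0.3;0.096 -0.175 0 0 0 0.134 0.3;0.139 -0.226 0 0 0 0.178 0.3;0.187 -0.272 0 0 0 0.223 0.3;0.239 -0.314 0 0 0 0.267 0.3;0.295 -0.35 0 0 0 0.312 0.3;0.355 -0.38 0 0 0 0.357 0.3;0.417 -0.404 0 0 0 0.401 0.3;0.417 -0.404 0 0 0 0.401 0.3;0.417 -0.404 0 0 0 0.401 0.3"
}}

```text
clock: 5.42
eef_pos: [519.9, 449.5, 253.2]
tool_rot: [3.113, 0.011, 0.115]
force: [-9.6, -28.4, 5.9]
width: 29.7
gripper_force: 14.1
```

Run:
```python
from h import *
log()
snap('wrist','w4.png'); snap('scene','sc4.png')
H=np.array([696,369.]);R0=np.array([623,182.5])-H
def pt(th): 
    c,s_=np.cos(-th),np.sin(-th); r=np.array([[c,-s_],[s_,c]])@R0; return np.r_[H+r,253]
print(pt(1.7),pt(1.75))
rows([(pt(1.76),Rd(75-np.degrees(1.76)*.7))],.3)
```

```text
t5.4 [-0.74  0.69 -0.04  1.36  0.04  1.12 -2.25] [519.9 449.5 253.2] [178.4   0.7   6.6] F [ -9.6 -28.4   5.9] w29.7
[520.46016093 465.42102935 253.        ] [525.49858297 474.0738635  253.        ]
0.032 -0.084 -0.002 0.018 0.007 0.024 0.3  n=0.6
```

View pics/sc4.png

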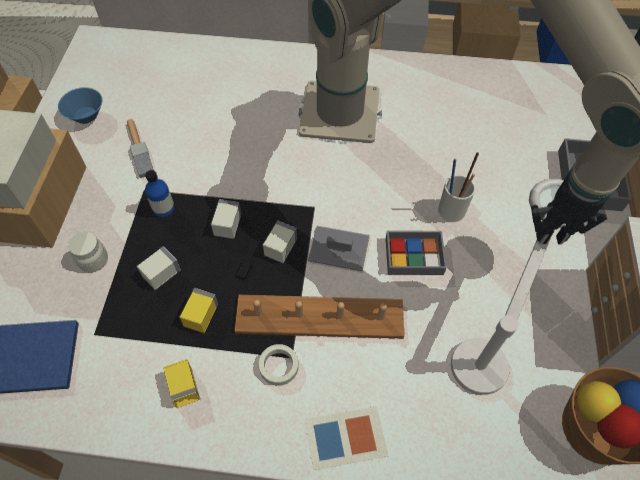

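{"op": "move_arm", "data": {
  "rows": "0.01 0.04 0 0 0 0 0.3;0.01 0.075 0 0 0 0 0.3;0.01 0.075 0 0 0 0 0.3;0.01 0.075 -0.1 0 0 0 0.3;0.01 0.075 -0.2 0 0 0 0.3;0.01 0.075 -0.35 0 0 0 0;0.01 0.075 -0.5 0 0 0 0;0.01 0.075 -0.6 0 0 0 0;0.01 0.075 -0.6 0 0 0 0"
}}

```text
clock: 6.27
eef_pos: [526.5, 447.7, 445.0]
tool_rot: [-3.13, -0.015, 0.123]
force: [0.9, -0.2, 1.0]
width: 42.5
gripper_force: 0.0
```

Run:
```python
from h import *
log()
snap('wrist','w5.png'); snap('top','top5.png')
s=read_state();d=get_image('wrist');c=cam(d,wT(s,d)); import pickle; pickle.dump(c,open('cw5.pkl','wb'))
a=cv2.imread('pics/w5.png'); b=cv2.imread('pics/top5.png')
cv2.imwrite('pics/c5.png',np.hstack([cv2.resize(a,(400,300)),cv2.resize(b[120:320,60:327],(400,300))]))
```

```text
t6.3 [-0.72  0.57 -0.05  1.06  0.02  1.49 -2.21] [526.5 447.7 445. ] [-179.3   -0.9    7.1] F [ 0.9 -0.2  1. ] w42.5
```

View pics/c5.png

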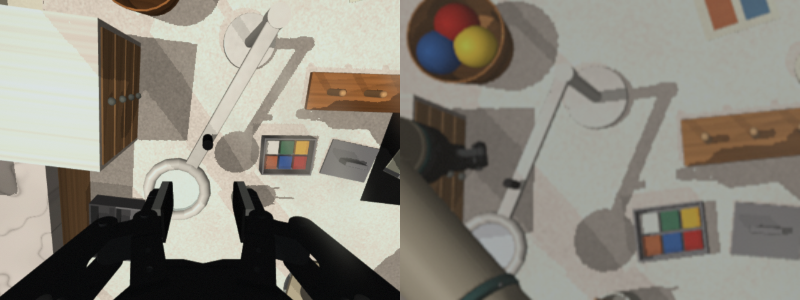

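Run:
```python
from h import *
import pickle
ct,cs=pickle.load(open('cams.pkl','rb'));cw=pickle.load(open('cw5.pkl','rb'))
k1=onz(ct,134.7,242,268);k2=onz(cw,209*1.6,137*1.6,268);print(k1,k2)
H=np.array([696,369])
for k in(k1,k2):
    v=k[:2]-H; print(np.linalg.norm(v),(-111.4-np.degrees(np.arctan2(v[1],v[0]))+360)*np.pi/180)
```

```text
[515.43170532 434.227286   268.        ] [525.90933483 437.35933103 268.        ]
191.98830142379063 1.5439428451338264
183.31348154649126 1.579438558011228
```

```bash
cat > fk.py <<'E'
import numpy as np, json, itertools, pickle
from scipy.spatial.transform import Rotation as Rn
from scipy.optimize import least_squares
Z=np.array([0,0,1.]);Y=np.array([0,1.,0])
def fk(P,sg,q):
    # P: per joint i offset (x,y,z) of joint i+1 from joint i in zero pose: sparse
    R=Rn.identity();p=np.zeros(3)
    off=np.zeros((8,3)); off[1]=[P[0],0,P[1]];off[2]=[P[2],P[3],0];off[3]=[P[4],P[5],P[6]];off[4]=[P[7],P[8],0];off[5]=[P[9],P[10],P[11]];off[6]=[P[12],P[13],0];off[7]=[P[14],P[15],P[16]]
    # 0:z 1:y 2:z 3:y ...
    for i in range(7):
        p=p+R.apply(off[i]); ax=Z*sg[i] if i%2==0 else Y
        R=R*Rn.from_rotvec(ax*(q[i]))
    p=p+R.apply(off[7]); return p,R*Rn.from_euler('z',P[17])
if __name__=='__main__':
    D=[json.loads(l) for l in open('log.jsonl')]
    best=None
    for s in itertools.product([1,-1],repeat=3):
        sg=[-1,1,s[0],1,s[1],1,s[2]]
        def res(P,full=True):
            r=[]
            for q,p,o in D:
                a,R=fk(P,sg,q); r+=list((a-p)/1.0)+list((R.inv()*Rn.from_euler('xyz',o)).as_rotvec()*300)
            return np.r_[r, (P-P0)[:17]*.004, 0]
        P0=np.array([0,340,0,0,0,0,400,0,0,0,0,400,0,0,0,0,300,np.pi/2*0],float)
        for y in (0,np.pi/2,np.pi,-np.pi/2):
            P0=P0.copy();P0[17]=y
            f=least_squares(res,P0)
            if best is None or f.cost<best[0]: best=(f.cost,sg,f.x); print(best[0],sg,f.x.round(2),np.abs(f.fun[:6*len(D)]).max())
    pickle.dump(best,open('fk.pkl','wb'))
E
python3 fk.py; wc -l log.jsonl
```

```text
362980.56133064674 [-1, 1, 1, 1, 1, 1, 1] [-6.6900e+00 -6.4260e+01  7.3488e+02  7.2350e+01 -7.4645e+02 -5.2590e+01
  6.2932e+02  6.3580e+01 -5.2500e+01  1.1400e+00 -3.1000e-01  3.8443e+02
  1.8500e+00 -3.1000e-01 -5.4700e+00  3.7800e+00 -5.9530e+01  1.3400e+00] 513.718433354287
362980.5613306113 [-1, 1, 1, 1, 1, 1, 1] [-6.6900e+00 -6.4260e+01  7.3488e+02  7.2350e+01 -7.4645e+02 -5.2550e+01
  6.2932e+02  6.3580e+01 -5.2540e+01  1.1400e+00 -3.1000e-01  3.8443e+02
  1.8500e+00 -3.1000e-01 -5.4700e+00  3.7800e+00 -5.9530e+01  1.3400e+00] 513.7184331525332
52739.39597247278 [-1, 1, 1, 1, 1, 1, -1] [-5.1960e+01 -5.5340e+01  7.8445e+02  7.7440e+01 -7.9347e+02 -5.8710e+01
  6.2507e+02  2.7860e+01 -5.8710e+01  3.5350e+01  6.0800e+00  3.8076e+02
 -4.5120e+01  6.0800e+00 -6.3900e+00 -6.4000e-01 -5.2900e+01  1.0900e+00] 171.93788863516474
18288.491110247283 [-1, 1, -1, 1, 1, 1, -1] [ 1.8310e+01  2.3235e+02 -3.2700e+00 -8.6600e+00 -3.8500e+00 -3.2130e+01
  5.6368e+02  3.8800e+02 -3.2110e+01 -3.8013e+02  2.2020e+01  3.8184e+02
  1.2580e+01  2.1970e+01 -1.9000e+00 -1.7000e-01  2.3335e+02  1.5100e+0
[... 193 characters left out ...]
000e-01  3.8215e+02
  3.0000e-02 -1.8000e-01 -0.0000e+00  0.0000e+00  3.3526e+02  1.5700e+00] 0.010222527806718062
0.21735738150122885 [-1, 1, -1, 1, -1, 1, -1] [ 4.0000e-02  3.3562e+02 -3.0000e-02 -1.1540e+01  4.0000e-02 -8.0900e+00
  5.5905e+02 -3.0000e-02 -8.0900e+00  4.0000e-02 -1.7000e-01  3.8215e+02
  3.0000e-02 -1.7000e-01 -0.0000e+00  0.0000e+00  3.3526e+02  1.5700e+00] 0.010222695705465412
0.21735738150061457 [-1, 1, -1, 1, -1, 1, -1] [ 4.0000e-02  3.3562e+02 -3.0000e-02 -1.1540e+01  4.0000e-02 -8.0800e+00
  5.5905e+02 -3.0000e-02 -8.0900e+00  4.0000e-02 -1.7000e-01  3.8215e+02
  3.0000e-02 -1.7000e-01 -0.0000e+00  0.0000e+00  3.3526e+02  1.5700e+00] 0.010222376631190855
8 log.jsonl
```

```bash
cat >> fk.py <<'E'
LO=np.array([-3.06,-.37,-1.25,.18,-1.1,.23,-2.94])+.04;HI=np.array([3.06,2.12,1.32,2.47,4.24,1.98,2.94])-.04
def FK(q):
    b=pickle.load(open('fk.pkl','rb')) if not hasattr(FK,'b') else FK.b; FK.b=b
    return fk(b[2],b[1],q)
def elbow_z(q): return 335+559*np.cos(q[1])
def ik(p,R,q0,w=0.0):
    def r(q):
        a,A=FK(q); return np.r_[(a-p)/5,(A.inv()*R).as_rotvec()*60,w*(q-q0)]
    q0=np.clip(q0,LO+1e-3,HI-1e-3)
    f=least_squares(r,q0,bounds=(LO,HI),max_nfev=60); return f.x,np.linalg.norm(f.fun[:6])
def Rplace(az,beta,flip=1):
    """tool z: azimuth az, depression beta (deg); tool y horizontal"""
    a,b=np.radians([az,beta]); z=np.array([np.cos(a)*np.cos(b),np.sin(a)*np.cos(b),-np.sin(b)]); y=flip*np.array([-np.sin(a),np.cos(a),0]); x=np.cross(y,z)
    return Rn.from_matrix(np.c_[x,y,z])
E
cat > s.py <<'E'
from fk import *
rng=np.random.default_rng(0)
for peg in [(631,-30)]:
  for beta in (20,35,50):
    for az in (-90,-60,-30,0,30,60,90):
      for fl in (1,-1):
        R=Rplace(az,beta,fl); best=[]
        for k in range(6):
            q,e=ik(np.array([*peg,72.]),R,LO+(HI-LO)*rng.random(7))
            if e<.5: best.append(q)
        if best: print(beta,az,fl,len(best),best[0].round(2),'elb%.0f'%elbow_z(best[0]))
E
timeout 500 python3 s.py
```

```text
20 -90 1 3 [-0.2   1.27 -0.49  1.46  1.3   1.8  -1.3 ] elb501
20 -90 -1 2 [-0.41  1.22 -0.11  1.47  1.08  1.52  1.94] elb529
20 -60 1 4 [-1.11  1.49  0.98  1.96  0.76  0.27 -1.  ] elb380
20 -60 -1 5 [-0.33  1.16 -0.3   1.93  1.64  1.49  1.65] elb558
20 -30 1 5 [-0.32  1.19 -0.12  2.32  2.27  1.55 -1.79] elb542
20 -30 -1 5 [-0.22  1.21 -0.27  2.32  2.27  1.65  1.46] elb535
20 30 1 2 [ 1.18  1.64 -1.18  2.25  3.2   0.58  0.07] elb297
20 30 -1 6 [ 0.93  1.33 -0.73  2.25  3.81  0.83  2.37] elb469
20 60 1 1 [ 0.97  1.29 -0.73  1.84 -1.06  0.59 -1.98] elb489
20 60 -1 3 [ 1.01  1.32 -0.79  1.84 -0.97  0.54  1.09] elb473
20 90 1 2 [ 0.72  1.29 -0.51  1.37 -0.61  1.23 -2.31] elb488
20 90 -1 4 [ 0.91  1.46 -0.98  1.36 -0.12  1.11  0.45] elb399
35 -90 1 4 [-0.73  1.18  0.59  1.57  0.43  0.92 -0.7 ] elb549
35 -90 -1 2 [-0.09  1.16 -0.59  1.55  1.27  1.62  1.88] elb559
35 -60 1 6 [-0.09  1.07 -0.55  1.96  1.66  1.42 -1.32] elb605
35 -60 -1 4 [-0.52  1.    0.11  1.98  1.49  0.87  1.78] elb637
35 -30 1 5 [-0.58  1.04  0.36  2.32  2.53  0.88 -2.02] elb616
35 -30 -1 4 [-0.32  0.99 -0.01  2.31  2.35  
[... 673 characters left out ...]
47  0.91 -1.12] elb686
50 -60 -1 6 [-0.92  1.2   1.03  1.97 -1.01  0.27 -2.06] elb539
50 -30 1 4 [-0.36  0.85  0.19  2.22  2.45  0.54 -1.66] elb703
50 -30 -1 6 [-0.07  0.85 -0.25  2.21  2.18  0.77  1.86] elb705
50 0 1 3 [-0.67  1.37  1.27  2.32  3.93  1.33 -2.86] elb448
50 0 -1 2 [ 0.49  0.96 -0.74  2.29  2.55  0.84  2.4 ] elb656
50 30 1 2 [ 0.41  0.85 -0.25  2.17  3.85  0.47 -1.48] elb703
50 30 -1 4 [-0.08  0.92  0.5   2.18  4.18  0.94  1.13] elb674
50 60 1 4 [ 0.85  1.07 -0.86  1.89  0.13  0.27  2.89] elb604
50 60 -1 4 [ 0.57  0.92 -0.36  1.89 -1.06  0.47  0.83] elb675
50 90 1 1 [ 0.45  0.99 -0.21  1.57 -0.62  0.94 -2.37] elb643
50 90 -1 3 [ 0.54  1.01 -0.38  1.56 -0.45  0.88  0.64] elb633
```

Run:
```python
from h import *
log()
a=(np.array((560,170,470.)),Rd(55))
rows([a],-1); rows([((490,-90,470),Rd(90))],-1,cur=a)
```

```text
t6.4 [-0.72  0.58 -0.05  1.08  0.02  1.48 -2.21] [524.3 445.5 435. ] [-1.799e+02 -1.000e-01  7.000e+00] F [-1.1 -1.  -1. ] w42.8
0.006 0.926 -0.119 -0.001 -0.002 -0.533 -1  n=6.7
-0.844 0.306 0.000 -0.000 0.000 -0.389 -1  n=6.5
```

{"op": "move_arm", "data": {
  "rows": "0.006 0.926 -0.12 0 0 -0.533 -1;0.006 0.926 -0.12 0 0 -0.533 -1;0.006 0.926 -0.12 0 0 -0.533 -1;0.006 0.926 -0.12 0 0 -0.533 -1;0.006 0.926 -0.12 0 0 -0.533 -1;0.006 0.926 -0.12 0 0 -0.533 -1;0.006 0.926 -0.12 0 0 -0.533 -1;0.006 0.926 -0.12 0 0 -0.533 -1"
}}

```text
clock: 7.08
eef_pos: [561.6, 160.2, 469.7]
tool_rot: [3.138, 0.004, 0.951]
force: [0.7, -1.9, 0.2]
width: 85.6
gripper_force: 0.0
```

{"op": "move_arm", "data": {
  "rows": "-0.844 0.306 0 0 0 -0.389 -1;-0.844 0.306 0 0 0 -0.389 -1;-0.844 0.306 0 0 0 -0.389 -1;-0.844 0.306 0 0 0 -0.389 -1;-0.844 0.306 0 0 0 -0.389 -1;-0.844 0.306 0 0 0 -0.389 -1;-0.844 0.306 0 0 0 -0.389 -1;-0.844 0.306 0 0 0 -0.389 -1;-0.844 0.306 0 0 0 -0.389 -1;-0.844 0.306 0 0 0 -0.389 -1;-0.844 0.306 0 0 0 -0.389 -1;-0.844 0.306 0 0 0 -0.389 -1"
}}

```text
clock: 8.08
eef_pos: [489.8, -88.9, 469.4]
tool_rot: [-3.141, -0.001, 1.573]
force: [0.1, 0.0, -0.3]
width: 85.6
gripper_force: 0.0
```

Run:
```python
from h import *
import pickle
s=log(); d=get_image('wrist'); cv2.imwrite('pics/w6.png',d['img'][:,:,::-1]); log()
pickle.dump(cam(d,wT(s,d)),open('cw6.pkl','wb'))
```

```text
t8.1 [ 0.28  0.23 -0.21  1.55  0.05  1.37  0.07] [489.8 -88.9 469.4] [-180.    -0.    90.1] F [ 0.1  0.  -0.3] w85.6
t8.1 [ 0.28  0.23 -0.21  1.55  0.05  1.37  0.07] [489.8 -89.1 469.5] [-180.    -0.    90.1] F [-0.3  0.1 -0.8] w85.2
```

View pics/w6.png

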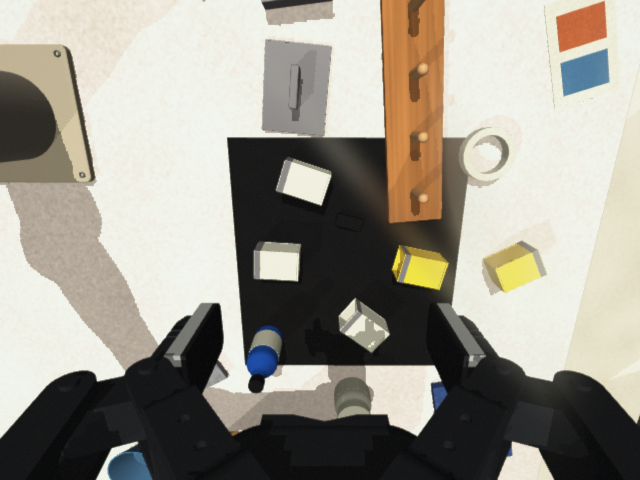

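```bash
cat > pots.py <<'E'
from h import *
from scipy.optimize import minimize
def fitpot(c,img,u,v,yaw0=180,win=55,thr=75):
    g=img.max(2).astype(int); 
    m=np.zeros(g.shape,np.uint8); u,v=int(u),int(v)
    m[max(v-win,0):v+win,max(u-win,0):u+win]=(g>thr)[max(v-win,0):v+win,max(u-win,0):u+win]
    m=cv2.morphologyEx(m,cv2.MORPH_CLOSE,np.ones((5,5),np.uint8))
    n,l=cv2.connectedComponents(m); k=l[v,u]; m=(l==k).astype(np.uint8)
    hull=cv2.convexHull(cv2.findContours(m,0,2)[0][0]) if 0 else None
    S=8
    def sil(p):
        a=np.radians(p[2]); f=np.array([np.cos(a),np.sin(a)]); s=np.array([-f[1],f[0]])
        P=[[*(p[:2]+f*i+s*j),z] for i in(-37.5,37.5) for j in(-25,25) for z in(0,50)]
        h=cv2.convexHull(proj(c,P).astype(np.float32)); o=np.zeros(g.shape,np.uint8)
        cv2.fillConvexPoly(o,(h*S).round().astype(np.int32),1,lineType=cv2.LINE_8,shift=3); return o
    def cost(p): return float((sil(p)!=m).sum())
    p0=onz(c,u,v,40)[:2]; best=None
    for dy in range(-60,61,15):
        r=minimize(cost,[*p0,yaw0+dy],method='Nelder-Mead',options=dict(initial_simplex=np.array([[*p0,yaw0+dy]])+np.array([[0,0,0],[8,0,0],[0,8,0],[0,0,10.]])))
        if best is None or r.fun<best.fun: best=r
    return best.x,best.fun,m.sum()
E
python3 - <<'E'
from pots import *
import pickle
c=pickle.load(open('cw6.pkl','rb')); img=cv2.imread('pics/w6.png')
for u,v in((304,181),(277,261),(363,324)): x,f,n=fitpot(c,img,u,v); print(x.round(1),f,n)
for u,v in((415,1),(423,69),(422,136),(422,197)): print('peg',onz(c,u,v,72).round(1))
for u,v in((389,221),(441,218),(443,0),(382,0)): print('rk',onz(c,u,v,15).round(1))
for u,v in((265,40),(331,44),(324,135),(262,131)): print('cov',onz(c,u,v,6).round(1))
E
```

```text
[456.  -97.8 162. ] 24.0 1786
[ 407.8 -237.3  176.2] 54.0 1735
[ 561.2 -363.3  142.6] 47.0 1689
peg [605.3 140.2  72. ]
peg [622.7  60.5  72. ]
peg [629.  -26.9  72. ]
peg [ 636.7 -115.3   72. ]
rk [ 600.  -168.2   15. ]
rk [ 688.2 -162.6   15. ]
rk [657.7 158.   15. ]
rk [570.7 157.7  15. ]
cov [400.1 108.1   6. ]
cov [498.6 103.1   6. ]
cov [488.6 -27.8   6. ]
cov [389. -22.   6.]
```

```bash
cat > plan.py <<'E'
from h import *
from fk import ik,FK,Rplace,LO,HI
from scipy.spatial.transform import Slerp
Zv=np.array([0,0,1.])
def grasp(c,yaw,beta=20,hg=30,ax=32):
    a=np.radians(yaw);b=np.radians(beta);m=np.array([np.cos(a),np.sin(a),0]); z=m*np.sin(b)-Zv*np.cos(b); x=(z*np.sin(b)-m)/np.cos(b); y=np.cross(z,x)
    R=Rn.from_matrix(np.c_[x,y,z]); cl=np.array([*c,25.])-37.5*m; g=cl+ax*m; g[2]=hg; t=g+5*z
    return t,R,R.inv().apply(cl-t)
def place(peg,o_t,az,beta=20,h=90):
    R=Rplace(az,beta,-1); return np.array([*peg,h])-R.apply(o_t),R
def path(q,segs,n=12):
    ok=True
    for (p0,R0),(p1,R1) in zip(segs[:-1],segs[1:]):
        sl=Slerp([0,1],Rn.concatenate([R0,R1]))
        for t in np.linspace(0,1,n+1)[1:]:
            q2,e=ik(p0+(p1-p0)*t,sl(t),q,w=.3)
            q2,e=ik(p0+(p1-p0)*t,sl(t),q2)
            if e>.5: ok=False
            st=np.abs(q2-q).max(); q=q2
            if st>.6: print('jump',st.round(2))
        print(q.round(2),ok)
    return q,ok
E
python3 - <<'E'
from plan import *
s=read_state();q0=s['qpos'];cur=(s['eef_pos'],Rn.from_euler('xyz',s['tool_rot']))
up=np.array([0,0,1.])
for pot,peg in (((456,-97.8,162),(638,-117)),((407.8,-237.3,176),(631,-29)),((561,-363,142.6),(625,60))):
  for beta in(20,):
   for az in(-30,-50,-70):
    t,R,o=grasp(pot[:2],pot[2],beta); P,Rp=place(peg,o,az,beta)
    print(pot,az,'T',t.round(),'P',P.round(),o.round(1))
    print(path(q0,[cur,(t+90*up,R),(t,R),(t+120*up,R),(P+100*up,Rp),(P,Rp)],8)[1])
E
```

```text
(456, -97.8, 162) -30 T [460. -99.  25.] P [ 638. -117.   56.] [ 31.8  -0.  -11.2]
[ 0.06  0.75  0.2   1.83 -0.21  0.94 -1.5 ] True
[ 0.08  0.89  0.17  1.85 -0.24  0.77 -1.47] True
[ 0.05  0.7   0.21  1.82 -0.19  1.   -1.51] True
[-0.99  1.31  1.28  1.95 -1.06  0.27 -1.76] False
[-1.13  1.78  1.28  1.91 -1.06  0.27 -2.25] False
False
(456, -97.8, 162) -50 T [460. -99.  25.] P [ 638. -117.   56.] [ 31.8  -0.  -11.2]
[ 0.06  0.75  0.2   1.83 -0.21  0.94 -1.5 ] True
[ 0.08  0.89  0.17  1.85 -0.24  0.77 -1.47] True
[ 0.05  0.7   0.21  1.82 -0.19  1.   -1.51] True
jump 0.87
jump 0.99
[-1.05  1.5   1.28  1.93 -0.36  0.27 -2.82] False
[-1.09  1.77  1.28  1.93 -1.06  0.27 -2.35] False
False
(456, -97.8, 162) -70 T [460. -99.  25.] P [ 638. -117.   56.] [ 31.8  -0.  -11.2]
[ 0.06  0.75  0.2   1.83 -0.21  0.94 -1.5 ] True
[ 0.08  0.89  0.17  1.85 -0.24  0.77 -1.47] True
[ 0.05  0.7   0.21  1.82 -0.19  1.   -1.51] True
jump 0.77
jump 0.62
[-1.02  1.51  1.28  1.95 -0.38  0.27 -2.9 ] False
[-1.03  1.72  1.25  1.87 -0.59  0.33 -2.9 ] False
False
(407.8, -237.3, 176) -30 T [ 412. -238.   25.] P [63
[... 1355 characters left out ...]

False
(561, -363, 142.6) -50 T [ 564. -365.   25.] P [625.  60.  56.] [ 31.8   0.  -11.2]
[ 0.41  1.01  0.32  1.17 -0.29  1.35 -1.48] True
[ 0.42  1.12  0.3   1.2  -0.31  1.22 -1.46] True
[ 0.41  0.98  0.33  1.16 -0.28  1.4  -1.48] True
jump 0.63
jump 0.87
[-1.34  1.52  1.28  1.98 -0.38  0.27 -2.9 ] False
[-1.37  1.77  1.28  1.97 -1.    0.27 -2.5 ] False
False
(561, -363, 142.6) -70 T [ 564. -365.   25.] P [625.  60.  56.] [ 31.8   0.  -11.2]
[ 0.41  1.01  0.32  1.17 -0.29  1.35 -1.48] True
[ 0.42  1.12  0.3   1.2  -0.31  1.22 -1.46] True
[ 0.41  0.98  0.33  1.16 -0.28  1.4  -1.48] True
[-1.24  1.45  1.28  1.84 -0.37  0.55 -2.9 ] False
[-1.26  1.68  1.28  1.8  -0.59  0.57 -2.9 ] False
False
```

```bash
cat >> plan.py <<'E'
def cands(p,R,qref,n=12,seed=0):
    rng=np.random.default_rng(seed);o=[]
    for k in range(n):
        q0=LO+(HI-LO)*rng.random(7)
        if k<4: q0=np.array([-.2+.1*k,1.15,-.3+.1*k,1.95,1.7,1.3,1.5])
        q,e=ik(p,R,q0)
        if e<.3: o.append(q)
    return sorted(o,key=lambda q:np.abs(q-qref).max())
def wrist(q):
    p,R=FK(q); return p-R.apply([0,0,335.])
def track(q,poses):
    mx=0
    for p,R in poses:
        q2,e=ik(p,R,q,w=.3); q2,e=ik(p,R,q2); mx=max(mx,e); q=q2
    return q,mx
E
python3 - <<'E'
from plan import *
q0=read_state()['qpos']
up=np.array([0,0,1.])
pot,peg=(456,-97.8,162),(638,-117)
for beta in(20,30):
  t,R,o=grasp(pot[:2],pot[2],beta); ql,e=ik(t+150*up,R,q0,w=.1); ql,e=ik(t+150*up,R,ql); print('lift',ql.round(2),e)
  for az in(-20,-45,-70):
    P,Rp=place(peg,o,az,beta)
    for q in cands(P+100*up,Rp,ql)[:2]:
        qd,e=ik(P,Rp,q,w=.3);qd,e=ik(P,Rp,qd)
        pth=[FK(ql+(q-ql)*s) for s in np.linspace(0,1,31)]
        rot=sum(np.degrees((a[1].inv()*b[1]).magnitude()) for a,b in zip(pth[:-1],pth[1:]))
        print(beta,az,q.round(2),'down',qd.round(2),'e%.2f'%e,'rot%.0f'%rot,'len%.0f'%sum(np.linalg.norm(a[0]-b[0]) for a,b in zip(pth[:-1],pth[1:])),'minz%.0f'%min(a[0][2] for a in pth),'track',track(ql,pth)[0].round(2),track(ql,pth)[1].round(2))
E
```

```text
lift [-0.05  0.68  0.37  1.8  -0.27  1.07 -1.42] 6.618090138094188e-14
20 -45 [-0.36  0.97  0.07  2.26  2.08  1.22  1.46] down [-0.35  1.2   0.05  2.19  2.11  1.3   1.32] e0.00 rot298 len569 minz156 track [-0.37  0.97  0.08  2.26  2.08  1.21  1.45] 0.0
20 -45 [-0.22  0.97 -0.13  2.26  2.06  1.36  1.55] down [-0.22  1.19 -0.12  2.19  2.11  1.44  1.42] e0.00 rot297 len580 minz156 track [-0.33  0.97  0.02  2.26  2.07  1.25  1.48] 0.0
20 -70 [-0.25  1.   -0.2   1.91  1.52  1.4   1.82] down [-0.26  1.18 -0.18  1.85  1.57  1.39  1.69] e0.00 rot283 len382 minz156 track [-0.22  1.   -0.23  1.91  1.53  1.42  1.82] 0.0
20 -70 [-0.27  1.   -0.17  1.91  1.51  1.37  1.82] down [-0.27  1.18 -0.16  1.85  1.56  1.37  1.69] e0.00 rot283 len379 minz156 track [-0.23  1.   -0.23  1.91  1.53  1.42  1.82] 0.0
lift [-0.01  0.77  0.35  1.67 -0.25  1.29 -1.43] 1.8591338488784523e-14
30 -20 [ 0.28  0.9  -0.46  2.43  2.64  1.32  1.86] down [ 0.26  1.16 -0.41  2.39  2.74  1.51  1.81] e0.00 rot317 len754 minz155 track [ 0.29  0.9  -0.48  2.43  2.64  1.32  1.87] 0.0
30 -20 [ 0.28  0.9  -0.46  2.43  2.64  1.32  1.
[... 160 characters left out ...]
  2.24  2.05  1.06  1.65] down [-0.21  1.07 -0.08  2.2   2.14  1.17  1.48] e0.00 rot299 len537 minz156 track [-0.22  0.85 -0.06  2.24  2.05  1.06  1.65] 0.0
30 -45 [-0.15  0.85 -0.17  2.24  2.04  1.13  1.7 ] down [-0.15  1.08 -0.17  2.2   2.13  1.24  1.54] e0.00 rot299 len537 minz155 track [-0.2   0.85 -0.1   2.24  2.05  1.08  1.67] 0.0
30 -70 [-0.98  1.4   1.28  1.94 -0.61  0.33 -2.59] down [-0.96  1.54  1.17  1.9  -0.69  0.27 -2.67] e0.00 rot112 len338 minz44 track [-0.97  1.37  1.24  1.93 -0.47  0.31 -2.72] 0.0
30 -70 [-0.97  1.38  1.26  1.93 -0.53  0.32 -2.67] down [-0.96  1.54  1.17  1.9  -0.69  0.27 -2.68] e0.00 rot112 len331 minz48 track [-0.97  1.37  1.24  1.93 -0.46  0.31 -2.73] 0.0
```

```bash
cat >> plan.py <<'E'
up=Zv
def emit(wps,cur=None,dec=2):
    """wps: (p,R,c). prints calls of <=12 rows; returns final commanded pose"""
    if cur is None:
        s=read_state(); cur=(s['eef_pos'],Rn.from_euler('xyz',s['tool_rot']))
    p0,R0=cur; pp,RR=cur; buf=[]
    for i,(p,R,c) in enumerate(wps):
        sh=np.round(R0.inv().apply(p-p0)/300,dec)+0; rv=np.round((R0.inv()*R).as_rotvec()/(np.pi/2),dec)+0
        pp=p0+R0.apply(sh*300); RR=R0*Rn.from_rotvec(rv*np.pi/2)
        buf.append(' '.join('%g'%x for x in np.r_[sh,rv,c]))
        if len(buf)==12 or i==len(wps)-1:
            print('CALL',len(buf)); print(';'.join(buf)); buf=[]; p0,R0=pp,RR
    return pp,RR
def jpath(qa,qb,c,rot=6.3,lin=36):
    n=2
    while 1:
        P=[FK(qa+(qb-qa)*s) for s in np.linspace(0,1,n+1)]
        if max(np.degrees((a[1].inv()*b[1]).magnitude()) for a,b in zip(P[:-1],P[1:]))<rot and max(np.linalg.norm(a[0]-b[0]) for a,b in zip(P[:-1],P[1:]))<lin: break
        n+=1
    return [(p,R,c) for p,R in P[1:]]
def lpath(a,b,c,lin=30):
    n=max(1,int(np.ceil(np.linalg.norm(b[0]-a[0])/lin))); sl=Slerp([0,1],Rn.concatenate([a[1],b[1]]))
    return [(a[0]+(b[0]-a[0])*t,sl(t),c) for t in np.linspace(0,1,n+1)[1:]]
def solve(p,R,q): 
    q,e=ik(p,R,q,w=.1); q,e=ik(p,R,q); return q,e
E
cat > g.py <<'E'
from plan import *
x,y,yaw=map(float,sys.argv[1:4])
t,R,o=grasp((x,y),yaw,25)
s=log(); qp,e=solve(t+90*up,R,s['qpos']); print(qp.round(2),e)
w=jpath(s['qpos'],qp,-1); w+=lpath((t+90*up,R),(t,R),-1); w+=[w[-1]]
emit(w); print('target',t)
E
python3 g.py 456 -97.8 162
```

```text
t8.1 [ 0.28  0.23 -0.21  1.55  0.05  1.37  0.07] [489.8 -89.1 469.5] [-180.    -0.    90.1] F [-0.3  0.1 -0.8] w85.2
[-0.04  0.81  0.38  1.76 -0.32  1.07 -1.38] 4.483056004563811e-14
CALL 12
0 0.01 0.07 0.02 0.01 0.06 -1;0 0.03 0.13 0.03 0.02 0.12 -1;0 0.03 0.2 0.05 0.03 0.18 -1;0 0.04 0.27 0.07 0.03 0.24 -1;0 0.05 0.33 0.09 0.04 0.3 -1;0 0.05 0.4 0.11 0.04 0.36 -1;0.01 0.05 0.47 0.13 0.03 0.42 -1;0.01 0.05 0.53 0.15 0.03 0.49 -1;0.01 0.04 0.6 0.17 0.02 0.55 -1;0.01 0.04 0.66 0.18 0.01 0.61 -1;0.01 0.03 0.72 0.2 -0.01 0.67 -1;0.01 0.02 0.78 0.21 -0.02 0.74 -1
CALL 11
0 0.02 0.06 0.01 -0.01 0.06 -1;0 0.03 0.12 0.01 -0.03 0.13 -1;-0.01 0.04 0.18 0.01 -0.04 0.2 -1;-0.01 0.05 0.24 0.01 -0.05 0.26 -1;-0.02 0.07 0.3 0.01 -0.07 0.33 -1;-0.03 0.08 0.35 0 -0.08 0.39 -1;-0.05 0.09 0.41 0 -0.09 0.46 -1;-0.03 0.12 0.5 0 -0.09 0.46 -1;-0.01 0.14 0.6 0 -0.09 0.46 -1;0.01 0.16 0.69 0 -0.09 0.46 -1;0.01 0.16 0.69 0 -0.09 0.46 -1
target [459.22114158 -98.84661234  25.46846106]
```

{"op": "move_arm", "data": {
  "rows": "0 0.01 0.07 0.02 0.01 0.06 -1;0 0.03 0.13 0.03 0.02 0.12 -1;0 0.03 0.2 0.05 0.03 0.18 -1;0 0.04 0.27 0.07 0.03 0.24 -1;0 0.05 0.33 0.09 0.04 0.3 -1;0 0.05 0.4 0.11 0.04 0.36 -1;0.01 0.05 0.47 0.13 0.03 0.42 -1;0.01 0.05 0.53 0.15 0.03 0.49 -1;0.01 0.04 0.6 0.17 0.02 0.55 -1;0.01 0.04 0.66 0.18 0.01 0.61 -1;0.01 0.03 0.72 0.2 -0.01 0.67 -1;0.01 0.02 0.78 0.21 -0.02 0.74 -1"
}}

```text
clock: 9.13
eef_pos: [496.2, -86.1, 234.4]
tool_rot: [-2.895, 0.197, 0.42]
force: [-0.4, -0.3, 0.2]
width: 85.3
gripper_force: 0.0
```

{"op": "move_arm", "data": {
  "rows": "0 0.02 0.06 0.01 -0.01 0.06 -1;0 0.03 0.12 0.01 -0.03 0.13 -1;-0.01 0.04 0.18 0.01 -0.04 0.2 -1;-0.01 0.05 0.24 0.01 -0.05 0.26 -1;-0.02 0.07 0.3 0.01 -0.07 0.33 -1;-0.03 0.08 0.35 0 -0.08 0.39 -1;-0.05 0.09 0.41 0 -0.09 0.46 -1;-0.05 0.09 0.41 0 -0.09 0.46 -1"
}}

```text
clock: 9.8
eef_pos: [455.8, -99.1, 112.5]
tool_rot: [-3.139, 0.444, -0.316]
force: [-0.9, 0.1, 0.1]
width: 85.7
gripper_force: 0.0
```

```bash
cat > g2.py <<'E'
from plan import *
x,y,yaw=map(float,sys.argv[1:4])
t,R,o=grasp((x,y),yaw,25)
s=log(); cur=(s['eef_pos'],Rn.from_euler('xyz',s['tool_rot']))
w=lpath(cur,(t,R),-1); w+=[w[-1]]*2+[(t,R,1)]*4
c=emit(w,dec=3); print('up'); emit(lpath(c,(t+150*up,R),1),c)
E
python3 g2.py 456 -97.8 162
```

```text
t9.8 [ 0.04  0.8   0.25  1.77 -0.24  1.05 -1.46] [455.8 -99.1 112.5] [-179.8   25.5  -18.1] F [-0.9  0.1  0.1] w85.7
CALL 9
0.045 -0.001 0.086 -0.001 0.002 0 -1;0.089 -0.002 0.172 -0.002 0.003 -0.001 -1;0.134 -0.004 0.257 -0.002 0.005 -0.001 -1;0.134 -0.004 0.257 -0.002 0.005 -0.001 -1;0.134 -0.004 0.257 -0.002 0.005 -0.001 -1;0.134 -0.004 0.257 -0.002 0.005 -0.001 1;0.134 -0.004 0.257 -0.002 0.005 -0.001 1;0.134 -0.004 0.257 -0.002 0.005 -0.001 1;0.134 -0.004 0.257 -0.002 0.005 -0.001 1
up
CALL 5
-0.04 0 -0.09 0 0 0 1;-0.08 0 -0.18 0 0 0 1;-0.13 0 -0.27 0 0 0 1;-0.17 0 -0.36 0 0 0 1;-0.21 0 -0.45 0 0 0 1
```

{"op": "move_arm", "data": {
  "rows": "0.045 0 0.085 0 0 0 -1;0.09 0 0.17 0 0 0 -1;0.134 -0.004 0.257 0 0 0 -1;0.134 -0.004 0.257 0 0 0 -1;0.134 -0.004 0.257 0 0 0 -1;0.134 -0.004 0.257 0 0 0 1;0.134 -0.004 0.257 0 0 0 1;0.134 -0.004 0.257 0 0 0 1;0.134 -0.004 0.257 0 0 0 1;0.134 -0.004 0.257 0 0 0 1"
}}

```text
clock: 10.63
eef_pos: [463.6, -100.1, 30.1]
tool_rot: [-3.135, 0.434, -0.314]
force: [1.9, -0.3, 6.2]
width: 49.9
gripper_force: 62.3
```

{"op": "move_arm", "data": {
  "rows": "-0.04 0 -0.09 0 0 0 1;-0.08 0 -0.18 0 0 0 1;-0.13 0 -0.27 0 0 0 1;-0.17 0 -0.36 0 0 0 1;-0.21 0 -0.45 0 0 0 1;-0.21 0 -0.45 0 0 0 1"
}}

```text
clock: 11.13
eef_pos: [465.0, -101.7, 182.8]
tool_rot: [-3.134, 0.428, -0.314]
force: [0.7, -0.8, -2.1]
width: 49.4
gripper_force: 62.3
```

```bash
cat > pl.py <<'E'
from plan import *
# args: pot x y yaw, peg x y, az
x,y,yaw,px,py,az=map(float,sys.argv[1:7])
t,R,o=grasp((x,y),yaw,25); P,Rp=place((px,py),o,az,25)
s=log(); q=s['qpos']
c=cands(P+100*up,Rp,q,8)
c=[k for k in c if k[4]>1]
qa=c[0]; qd,e=solve(P,Rp,qa); print(qa.round(2),qd.round(2),'%.3f'%e)
w=jpath(q,qa,1); print('minz %.0f'%min(k[0][2] for k in w), 'maxz %.0f'%max(k[0][2] for k in w), len(w))
emit(w+[w[-1]])
E
python3 pl.py 456 -97.8 162 638 -117 -50
```

```text
t11.1 [ 0.03  0.7   0.27  1.71 -0.21  1.19 -1.48] [ 465.  -101.7  182.8] [-179.6   24.5  -18. ] F [ 0.7 -0.8 -2.1] w49.4
[-0.22  0.91 -0.15  2.19  1.93  1.23  1.66] [-0.22  1.13 -0.14  2.14  2.    1.3   1.51] 0.000
minz 156 maxz 196 48
CALL 12
-0.02 0.03 0.02 -0.03 -0.01 -0.06 1;-0.04 0.06 0.04 -0.05 -0.03 -0.12 1;-0.06 0.08 0.05 -0.08 -0.04 -0.18 1;-0.08 0.11 0.07 -0.1 -0.06 -0.24 1;-0.09 0.14 0.08 -0.12 -0.08 -0.3 1;-0.1 0.17 0.08 -0.14 -0.1 -0.36 1;-0.12 0.2 0.09 -0.17 -0.13 -0.42 1;-0.13 0.23 0.09 -0.19 -0.15 -0.48 1;-0.13 0.26 0.1 -0.2 -0.17 -0.54 1;-0.14 0.28 0.1 -0.22 -0.2 -0.6 1;-0.14 0.31 0.1 -0.24 -0.23 -0.66 1;-0.15 0.34 0.09 -0.25 -0.26 -0.72 1
CALL 12
-0.02 0.01 0.01 -0.02 -0.03 -0.06 1;-0.04 0.02 0.01 -0.03 -0.05 -0.13 1;-0.06 0.04 0.02 -0.04 -0.08 -0.19 1;-0.07 0.05 0.02 -0.04 -0.11 -0.25 1;-0.09 0.07 0.02 -0.05 -0.13 -0.31 1;-0.11 0.08 0.02 -0.06 -0.16 -0.38 1;-0.12 0.1 0.02 -0.06 -0.19 -0.44 1;-0.13 0.12 0.01 -0.06 -0.22 -0.5 1;-0.14 0.14 0 -0.06 -0.25 -0.56 1;-0.15 0.16 -0.01 -0.06 -0.28 -0.63 1;-0.15 0.18 -0.02 -0.06 -0.31 -0.69 1;-0.16 0.2 -0.03 -0.06 -0.35 -0.75 
[... 205 characters left out ...]
 -0.16 -0.38 1;-0.17 0.08 -0.06 0.06 -0.18 -0.45 1;-0.19 0.1 -0.08 0.08 -0.21 -0.51 1;-0.22 0.12 -0.1 0.09 -0.24 -0.57 1;-0.24 0.15 -0.12 0.11 -0.26 -0.63 1;-0.25 0.17 -0.14 0.13 -0.29 -0.69 1;-0.27 0.2 -0.17 0.15 -0.31 -0.76 1
CALL 12
-0.03 -0.01 -0.01 0.02 -0.02 -0.06 1;-0.07 -0.02 -0.03 0.05 -0.04 -0.12 1;-0.11 -0.03 -0.04 0.07 -0.06 -0.18 1;-0.15 -0.04 -0.06 0.09 -0.08 -0.25 1;-0.19 -0.05 -0.08 0.12 -0.09 -0.31 1;-0.23 -0.05 -0.11 0.15 -0.11 -0.37 1;-0.27 -0.06 -0.14 0.17 -0.12 -0.43 1;-0.31 -0.06 -0.16 0.2 -0.14 -0.49 1;-0.36 -0.06 -0.19 0.23 -0.15 -0.55 1;-0.4 -0.05 -0.23 0.27 -0.16 -0.61 1;-0.44 -0.05 -0.26 0.3 -0.17 -0.67 1;-0.48 -0.04 -0.3 0.34 -0.18 -0.72 1
CALL 1
0 0 0 -0.01 0 0 1
```

{"op": "move_arm", "data": {
  "rows": "-0.02 0.03 0.02 -0.03 -0.01 -0.06 1;-0.04 0.06 0.04 -0.05 -0.03 -0.12 1;-0.06 0.08 0.05 -0.08 -0.04 -0.18 1;-0.08 0.11 0.07 -0.1 -0.06 -0.24 1;-0.09 0.14 0.08 -0.12 -0.08 -0.3 1;-0.1 0.17 0.08 -0.14 -0.1 -0.36 1;-0.12 0.2 0.09 -0.17 -0.13 -0.42 1;-0.13 0.23 0.09 -0.19 -0.15 -0.48 1;-0.13 0.26 0.1 -0.2 -0.17 -0.54 1;-0.14 0.28 0.1 -0.22 -0.2 -0.6 1;-0.14 0.31 0.1 -0.24 -0.23 -0.66 1;-0.15 0.34 0.09 -0.25 -0.26 -0.72 1"
}}

```text
clock: 12.13
eef_pos: [381.0, -180.8, 171.0]
tool_rot: [-2.741, 0.65, 1.109]
force: [-0.4, -0.8, -1.3]
width: 49.3
gripper_force: 62.2
```

Run:
```python
from plan import *
log()
```

```text
t12.1 [ 0.02  0.76  0.09  1.83  0.36  1.22 -0.74] [ 381.  -180.8  171. ] [-157.1   37.3   63.6] F [-0.4 -0.8 -1.3] w49.3
```

{"op": "move_arm", "data": {
  "rows": "-0.02 0.01 0.01 -0.02 -0.03 -0.06 1;-0.04 0.02 0.01 -0.03 -0.05 -0.13 1;-0.06 0.04 0.02 -0.04 -0.08 -0.19 1;-0.07 0.05 0.02 -0.04 -0.11 -0.25 1;-0.09 0.07 0.02 -0.05 -0.13 -0.31 1;-0.11 0.08 0.02 -0.06 -0.16 -0.38 1;-0.12 0.1 0.02 -0.06 -0.19 -0.44 1;-0.13 0.12 0.01 -0.06 -0.22 -0.5 1;-0.14 0.14 0 -0.06 -0.25 -0.56 1;-0.15 0.16 -0.01 -0.06 -0.28 -0.63 1;-0.15 0.18 -0.02 -0.06 -0.31 -0.69 1;-0.16 0.2 -0.03 -0.06 -0.35 -0.75 1"
}}

```text
clock: 13.13
eef_pos: [412.9, -250.0, 188.7]
tool_rot: [-2.142, 0.235, 2.513]
force: [-0.7, -1.3, -0.5]
width: 49.3
gripper_force: 62.3
```

{"op": "move_arm", "data": {
  "rows": "-0.03 0.01 0 0.01 -0.02 -0.06 1;-0.05 0.02 -0.01 0.01 -0.05 -0.13 1;-0.08 0.03 -0.01 0.02 -0.08 -0.19 1;-0.1 0.04 -0.02 0.03 -0.1 -0.26 1;-0.12 0.05 -0.04 0.04 -0.13 -0.32 1;-0.15 0.07 -0.05 0.05 -0.16 -0.38 1;-0.17 0.08 -0.06 0.06 -0.18 -0.45 1;-0.19 0.1 -0.08 0.08 -0.21 -0.51 1;-0.22 0.12 -0.1 0.09 -0.24 -0.57 1;-0.24 0.15 -0.12 0.11 -0.26 -0.63 1;-0.25 0.17 -0.14 0.13 -0.29 -0.69 1;-0.27 0.2 -0.17 0.15 -0.31 -0.76 1"
}}

```text
clock: 14.13
eef_pos: [523.8, -238.7, 185.1]
tool_rot: [-2.094, -0.612, -2.745]
force: [-1.0, 0.4, -0.7]
width: 49.0
gripper_force: 62.3
```

{"op": "move_arm", "data": {
  "rows": "-0.03 -0.01 -0.01 0.02 -0.02 -0.06 1;-0.07 -0.02 -0.03 0.05 -0.04 -0.12 1;-0.11 -0.03 -0.04 0.07 -0.06 -0.18 1;-0.15 -0.04 -0.06 0.09 -0.08 -0.25 1;-0.19 -0.05 -0.08 0.12 -0.09 -0.31 1;-0.23 -0.05 -0.11 0.15 -0.11 -0.37 1;-0.27 -0.06 -0.14 0.17 -0.12 -0.43 1;-0.31 -0.06 -0.16 0.2 -0.14 -0.49 1;-0.36 -0.06 -0.19 0.23 -0.15 -0.55 1;-0.4 -0.05 -0.23 0.27 -0.16 -0.61 1;-0.44 -0.05 -0.26 0.3 -0.17 -0.67 1;-0.48 -0.04 -0.3 0.34 -0.18 -0.72 1"
}}

```text
clock: 15.13
eef_pos: [636.1, -114.5, 148.9]
tool_rot: [-3.14, -1.127, -0.864]
force: [0.7, -0.4, -1.2]
width: 49.4
gripper_force: 62.2
```

```bash
cat > dn.py <<'E'
from plan import *
# args: pot x y yaw ; grasp tcp x y z roll pitch yaw(rad) ; peg x y ; az
a=list(map(float,sys.argv[1:13])); 
m=np.array([np.cos(np.radians(a[2])),np.sin(np.radians(a[2])),0]); cl=np.array([a[0],a[1],25])-37.5*m
Rg=Rn.from_euler('xyz',a[6:9]); o=Rg.inv().apply(cl-np.array(a[3:6])); mt=Rg.inv().apply(m)
s=log(); p=s['eef_pos'];R=Rn.from_euler('xyz',s['tool_rot'])
# correct orientation so mouth is straight down, minimal rotation
md=R.apply(mt); ax=np.cross(md,-Zv); sn=np.linalg.norm(ax); C=Rn.from_rotvec(ax/sn*np.arctan2(sn,md@-Zv)); Rp=C*R
print('o',o.round(1),'mouth',md.round(3),'pot now',(p+R.apply(o)).round(1))
P=np.array([*a[9:11],91])-Rp.apply(o)
w=[(P+(90)*up,Rp,1)]*2+lpath((P+90*up,Rp),(P,Rp),1,lin=20)+[(P,Rp,1)]*2
emit(w,dec=3); print('P',P.round(1)); d=snap('scene','scd%d.png'%int(s['clock']))
E
python3 dn.py 456 -97.8 162 463.6 -100.1 30.1 -3.135 .434 -.314 638 -117 0
```

```text
t15.1 [-0.2   0.92 -0.18  2.2   1.94  1.25  1.65] [ 636.1 -114.5  148.9] [-179.9  -64.6  -49.5] F [ 0.7 -0.4 -1.2] w49.4
o [29.   0.1 -7.8] mouth [-0.008  0.006 -1.   ] pot now [ 639.5 -118.7  178.4]
CALL 9
0.005 0 -0.01 0.001 0.006 0.001 1;0.005 0 -0.01 0.001 0.006 0.001 1;-0.049 0 0.016 0.001 0.006 0.001 1;-0.104 0 0.042 0.001 0.006 0.001 1;-0.158 0 0.068 0.001 0.006 0.001 1;-0.212 0 0.093 0.001 0.006 0.001 1;-0.266 0 0.119 0.001 0.006 0.001 1;-0.266 0 0.119 0.001 0.006 0.001 1;-0.266 0 0.119 0.001 0.006 0.001 1
P [ 634.8 -113.    61.4]
```

{"op": "move_arm", "data": {
  "rows": "0.005 0 -0.01 0 0.006 0 1;0.005 0 -0.01 0 0.006 0 1;-0.049 0 0.016 0 0.006 0 1;-0.104 0 0.042 0 0.006 0 1;-0.158 0 0.068 0 0.006 0 1"
}}

```text
clock: 15.6
eef_pos: [634.3, -114.4, 97.2]
tool_rot: [-3.129, -1.138, -0.881]
force: [-0.3, -0.9, -0.9]
width: 48.9
gripper_force: 62.2
```

{"op": "move_arm", "data": {
  "rows": "-0.054 0 0.025 0 0 0 1;-0.1 0 0.048 0 0 0 1;-0.108 0 0.051 0 0 0 1;-0.108 0 0.051 0 0 0 1;-0.108 0 0.051 0 0 0 1"
}}

```text
clock: 16.02
eef_pos: [634.3, -114.3, 61.2]
tool_rot: [-3.134, -1.137, -0.875]
force: [0.4, -0.5, -0.8]
width: 49.0
gripper_force: 62.3
```

Run:
```python
from plan import *
s=log(); print((s['eef_pos']+Rn.from_euler('xyz',s['tool_rot']).apply([29,.1,-7.8])).round(1))
snap('scene','scp1.png')
```

```text
t16.0 [-0.21  1.12 -0.16  2.16  2.    1.32  1.51] [ 634.3 -114.3   61.2] [-179.5  -65.1  -50.2] F [ 0.4 -0.5 -0.8] w49.0
[ 637.4 -118.4   90.8]
```

{"op": "move_arm", "data": {
  "rows": "0 0 0 0 0 0 -1;0 0 0 0 0 0 -1;0 0 0 0 0 0 -1;0 0 0 0 0 0 -1;0 0 -0.1 0 0 0 -1;0 0 -0.2 0 0 0 -1;0 0 -0.3 0 0 0 -1;0.1 0 -0.4 0 0 0 -1;0.2 0 -0.45 0 0 0 -1;0.3 0 -0.5 0 0 0 -1;0.3 0 -0.5 0 0 0 -1"
}}

```text
clock: 16.98
eef_pos: [571.3, -38.6, 212.0]
tool_rot: [-3.118, -1.142, -0.887]
force: [0.2, -0.5, -0.3]
width: 85.8
gripper_force: 0.0
```

```bash
cat > gv.py <<'E'
from plan import *
x,y,yaw,h=map(float,sys.argv[1:5])
t,R,o=grasp((x,y),yaw,25)
s=log(); seed=np.array([.1,.6,.2,1.75,-.2,1.2,-1.4]); qp,e=ik(t+h*up,R,seed,w=.05);qp,e=ik(t+h*up,R,qp); print(qp.round(2),e)
w=jpath(s['qpos'],qp,-1); print('minz %.0f'%min(k[0][2] for k in w)); emit(w+[w[-1]])
snap('wrist','wv%d.png'%int(s['clock']))
E
python3 gv.py 407.8 -237.3 176 200
```

```text
t17.0 [-0.35  0.79 -0.28  2.29  1.7   1.33  1.67] [571.3 -38.6 212. ] [-178.6  -65.4  -50.8] F [ 0.2 -0.5 -0.3] w85.8
[ 0.22  0.63  0.25  1.71  0.01  1.22 -1.19] 1.18361062511254e-12
minz 214
CALL 12
0.02 0.05 0.02 -0.03 0 0.06 -1;0.04 0.09 0.05 -0.06 0.01 0.12 -1;0.06 0.14 0.07 -0.1 0.02 0.18 -1;0.07 0.19 0.08 -0.13 0.03 0.24 -1;0.09 0.24 0.1 -0.16 0.04 0.3 -1;0.1 0.29 0.11 -0.19 0.05 0.36 -1;0.12 0.33 0.12 -0.22 0.07 0.41 -1;0.13 0.38 0.13 -0.25 0.08 0.47 -1;0.13 0.42 0.13 -0.27 0.1 0.53 -1;0.14 0.47 0.14 -0.3 0.12 0.59 -1;0.15 0.51 0.14 -0.33 0.14 0.65 -1;0.15 0.55 0.14 -0.36 0.17 0.71 -1
CALL 12
0.03 0.01 0.02 -0.02 0.02 0.06 -1;0.06 0.02 0.04 -0.04 0.04 0.12 -1;0.09 0.03 0.06 -0.06 0.06 0.18 -1;0.12 0.05 0.08 -0.08 0.09 0.25 -1;0.15 0.06 0.09 -0.09 0.11 0.31 -1;0.17 0.07 0.1 -0.11 0.14 0.37 -1;0.19 0.09 0.11 -0.12 0.16 0.43 -1;0.22 0.1 0.12 -0.14 0.19 0.49 -1;0.24 0.12 0.13 -0.15 0.22 0.55 -1;0.25 0.13 0.13 -0.16 0.25 0.62 -1;0.27 0.15 0.14 -0.17 0.28 0.68 -1;0.28 0.16 0.14 -0.18 0.31 0.74 -1
CALL 12
0.02 -0.01 0.01 0 0.03 0.06 -1;0.03 -0.01 0.02 0 0.05 0.13 -1;0.04 -0.02 0.03 -0.01 0.08 0.19 -1;0.05 -0.02 0.04 -0.01 0.11 0.25 -1;0.06 -0.02 0.04 -0.01 0.14 0.32 -1;0.07 -0.02 0.05 -0.01 0.16 0.38 -1;0.08 -0.02 0.05 0 0.19 0.44 -1;0.08 -0.02 0.05 0 0.22 0.51 -1;0.09 -0.01 0.05 0 0.25 0.57 -1;0.09 -0.01 0.05 0.01 0.28 0.63 -1;0.09 0 0.05 0.02 0.3 0.69 -1;0.09 0 0.04 0.03 0.33 0.75 -1
CALL 11
0 0.01 0 0.01 0.03 0.07 -1;0.01 0.02 -0.01 0.02 0.05 0.13 -1;0.01 0.02 -0.01 0.03 0.08 0.19 -1;0.02 0.03 -0.02 0.04 0.1 0.26 -1;0.02 0.04 -0.03 0.06 0.12 0.32 -1;0.03 0.06 -0.04 0.07 0.15 0.38 -1;0.03 0.07 -0.06 0.09 0.17 0.44 -1;0.03 0.09 -0.07 0.11 0.19 0.51 -1;0.03 0.1 -0.09 0.12 0.21 0.57 -1;0.03 0.12 -0.1 0.14 0.23 0.63 -1;0.03 0.12 -0.1 0.14 0.23 0.63 -1
```

{"op": "move_arm", "data": {
  "rows": "0.02 0.05 0.02 -0.03 0 0.06 -1;0.04 0.09 0.05 -0.06 0.01 0.12 -1;0.06 0.14 0.07 -0.1 0.02 0.18 -1;0.07 0.19 0.08 -0.13 0.03 0.24 -1;0.09 0.24 0.1 -0.16 0.04 0.3 -1;0.1 0.29 0.11 -0.19 0.05 0.36 -1;0.12 0.33 0.12 -0.22 0.07 0.41 -1;0.13 0.38 0.13 -0.25 0.08 0.47 -1;0.13 0.42 0.13 -0.27 0.1 0.53 -1;0.14 0.47 0.14 -0.3 0.12 0.59 -1;0.15 0.51 0.14 -0.33 0.14 0.65 -1;0.15 0.55 0.14 -0.36 0.17 0.71 -1"
}}

```text
clock: 18.03
eef_pos: [480.7, -190.6, 228.2]
tool_rot: [-2.111, -0.623, -2.758]
force: [1.2, -0.2, 1.1]
width: 85.4
gripper_force: 0.0
```

{"op": "move_arm", "data": {
  "rows": "0.03 0.01 0.02 -0.02 0.02 0.06 -1;0.06 0.02 0.04 -0.04 0.04 0.12 -1;0.09 0.03 0.06 -0.06 0.06 0.18 -1;0.12 0.05 0.08 -0.08 0.09 0.25 -1;0.15 0.06 0.09 -0.09 0.11 0.31 -1;0.17 0.07 0.1 -0.11 0.14 0.37 -1;0.19 0.09 0.11 -0.12 0.16 0.43 -1;0.22 0.1 0.12 -0.14 0.19 0.49 -1;0.24 0.12 0.13 -0.15 0.22 0.55 -1;0.25 0.13 0.13 -0.16 0.25 0.62 -1;0.27 0.15 0.14 -0.17 0.28 0.68 -1;0.28 0.16 0.14 -0.18 0.31 0.74 -1"
}}

```text
clock: 19.03
eef_pos: [387.6, -240.2, 225.8]
tool_rot: [-2.16, 0.169, 2.491]
force: [0.3, 0.2, 0.3]
width: 85.5
gripper_force: 0.0
```

{"op": "move_arm", "data": {
  "rows": "0.02 -0.01 0.01 0 0.03 0.06 -1;0.03 -0.01 0.02 0 0.05 0.13 -1;0.04 -0.02 0.03 -0.01 0.08 0.19 -1;0.05 -0.02 0.04 -0.01 0.11 0.25 -1;0.06 -0.02 0.04 -0.01 0.14 0.32 -1;0.07 -0.02 0.05 -0.01 0.16 0.38 -1;0.08 -0.02 0.05 0 0.19 0.44 -1;0.08 -0.02 0.05 0 0.22 0.51 -1;0.09 -0.01 0.05 0 0.25 0.57 -1;0.09 -0.01 0.05 0.01 0.28 0.63 -1;0.09 0 0.05 0.02 0.3 0.69 -1;0.09 0 0.04 0.03 0.33 0.75 -1"
}}

```text
clock: 20.03
eef_pos: [361.8, -232.1, 214.3]
tool_rot: [-2.706, 0.616, 1.151]
force: [-0.2, 0.4, 0.1]
width: 85.6
gripper_force: 0.0
```

{"op": "move_arm", "data": {
  "rows": "0 0.01 0 0.01 0.03 0.07 -1;0.01 0.02 -0.01 0.02 0.05 0.13 -1;0.01 0.02 -0.01 0.03 0.08 0.19 -1;0.02 0.03 -0.02 0.04 0.1 0.26 -1;0.02 0.04 -0.03 0.06 0.12 0.32 -1;0.03 0.06 -0.04 0.07 0.15 0.38 -1;0.03 0.07 -0.06 0.09 0.17 0.44 -1;0.03 0.09 -0.07 0.11 0.19 0.51 -1;0.03 0.1 -0.09 0.12 0.21 0.57 -1;0.03 0.12 -0.1 0.14 0.23 0.63 -1;0.03 0.12 -0.1 0.14 0.23 0.63 -1"
}}

```text
clock: 20.95
eef_pos: [409.3, -239.5, 220.0]
tool_rot: [3.13, 0.446, -0.079]
force: [0.0, -0.5, 0.6]
width: 85.3
gripper_force: 0.0
```

Run:
```python
from pots import *
import pickle
s=log(); d=get_image('wrist'); cv2.imwrite('pics/wp1.png',d['img'][:,:,::-1])
c=cam(d,wT(s,d)); pickle.dump(c,open('cwp1.pkl','wb')); print(proj(c,[[408,-237,40],[561,-363,40],[638,-117,90]]).round())
d2=get_image('top'); cv2.imwrite('pics/topp1.png',d2['img'][:,:,::-1]); d3=get_image('scene')
cv2.imwrite('pics/cc1.png',np.hstack([cv2.resize(d['img'],(400,300)),cv2.resize(d3['img'][170:380,90:370],(400,300))])[:,:,::-1])
```

```text
t20.9 [ 0.12  0.67  0.41  1.71 -0.07  1.22 -1.11] [ 409.3 -239.5  220. ] [179.3  25.6  -4.5] F [ 0.  -0.5  0.6] w85.3
[[ 317.  126.]
 [ 554. -196.]
 [-235. -604.]]
```

View pics/cc1.png

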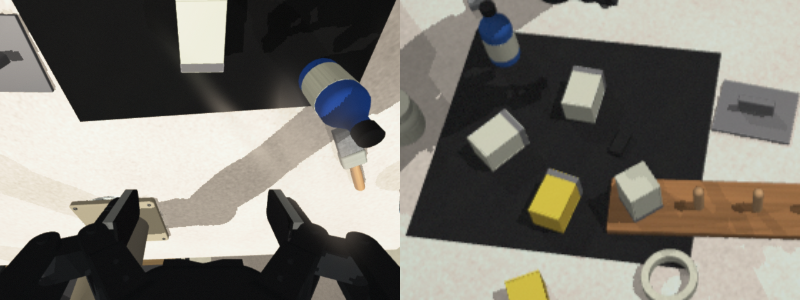

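Run:
```python
from pots import *
import pickle
ct,cs=pickle.load(open('cams.pkl','rb'))
img=get_image('scene')['img']
for im,u,v,y in ((img,218,236,176),(img,159,267,143),(cv2.imread('pics/sc4.png')[:,:,::-1],226,220,176),(cv2.imread('pics/sc4.png')[:,:,::-1],158,267,143)):
    x,f,n=fitpot(cs,im,u,v,y,win=32); print(x.round(1),f,n)
c=pickle.load(open('cwp1.pkl','rb')); 
for u,v in((180*1.6,72*1.6),(223*1.6,71*1.6)): print(onz(c,u,v,0).round(1))
for u,v in((180*1.6,63*1.6),(223*1.6,62*1.6)): print(onz(c,u,v,50).round(1))
```

```text
[ 458.6 -244.5  177.2] 64.0 935
[ 560.8 -361.8  141.2] 55.0 1057
[ 404.4 -237.5  180.4] 721.0 1570
[ 560.9 -361.5  141.5] 58.0 1054
[ 401.2 -210.1    0. ]
[ 397.9 -270.9    0. ]
[ 433.9 -218.    50. ]
[ 431.2 -267.4   50. ]
```

Run:
```python
from plan import *
t,R,o=grasp((458.6,-243.5),177,25); s=read_state();cur=(s['eef_pos'],Rn.from_euler('xyz',s['tool_rot']))
emit(lpath(cur,(t+180*up,R),-1)+[(t+180*up,R,-1)]*4)
```

```text
CALL 6
0.09 0.01 -0.02 0 0 0 -1;0.18 0.01 -0.03 0 0.01 -0.01 -1;0.18 0.01 -0.03 0 0.01 -0.01 -1;0.18 0.01 -0.03 0 0.01 -0.01 -1;0.18 0.01 -0.03 0 0.01 -0.01 -1;0.18 0.01 -0.03 0 0.01 -0.01 -1
```

{"op": "move_arm", "data": {
  "rows": "0.09 0.01 -0.02 0 0 0 -1;0.18 0.01 -0.03 0 0.01 -0.01 -1;0.18 0.01 -0.03 0 0.01 -0.01 -1;0.18 0.01 -0.03 0 0.01 -0.01 -1;0.18 0.01 -0.03 0 0.01 -0.01 -1;0.18 0.01 -0.03 0 0.01 -0.01 -1"
}}

```text
clock: 21.65
eef_pos: [460.9, -244.1, 205.3]
tool_rot: [3.14, 0.432, -0.055]
force: [-0.6, -0.2, 0.4]
width: 85.4
gripper_force: 0.0
```

```bash
cat > fitg.py <<'E'
from pots import *
from plan import *
x,y,yaw=map(float,sys.argv[1:4])
s=log(); d=get_image('wrist'); c=cam(d,wT(s,d)); u,v=proj(c,[[x,y,50]])[0]
b,f,n=fitpot(c,d['img'],u,v,yaw,win=130); print(b.round(1),f,n,u,v)
cv2.imwrite('pics/fit.png',d['img'][:,:,::-1])
t,R,o=grasp(b[:2],b[2],25); cur=(s['eef_pos'],Rn.from_euler('xyz',s['tool_rot']))
w=lpath(cur,(t,R),-1); w+=[w[-1]]*3+[(t,R,1)]*5
cc=emit(w[:-5],dec=3); print('close 5 rows; up'); emit(lpath(cc,(t+150*up,R),1)+[(t+150*up,R,1)],cc)
E
python3 fitg.py 458.6 -243.5 177
```

```text
t21.6 [ 0.13  0.74  0.39  1.59 -0.09  1.26 -1.1 ] [ 460.9 -244.1  205.3] [179.9  24.7  -3.1] F [-0.6 -0.2  0.4] w85.4
[ 457.8 -244.8  176.5] 12248.0 20210 321.9350117641507 145.52721702695635
CALL 9
0.042 0 0.091 0 -0.001 0 -1;0.084 0.001 0.182 0.001 -0.001 0.001 -1;0.126 0.001 0.273 0.001 -0.002 0.002 -1;0.167 0.001 0.363 0.002 -0.002 0.002 -1;0.209 0.002 0.454 0.002 -0.003 0.003 -1;0.251 0.002 0.545 0.002 -0.003 0.003 -1;0.251 0.002 0.545 0.002 -0.003 0.003 -1;0.251 0.002 0.545 0.002 -0.003 0.003 -1;0.251 0.002 0.545 0.002 -0.003 0.003 -1
close 5 rows; up
CALL 7
-0.04 0 -0.08 0 0 0 1;-0.07 0 -0.15 0 0 0 1;-0.11 0 -0.23 0 0 0 1;-0.14 0 -0.3 0 0 0 1;-0.18 0 -0.38 0 0 0 1;-0.21 0 -0.45 0 0 0 1;-0.21 0 -0.45 0 0 0 1
```

{"op": "move_arm", "data": {
  "rows": "0.042 0 0.091 0 0 0 -1;0.084 0 0.182 0 0 0 -1;0.126 0 0.273 0 0 0 -1;0.167 0 0.363 0 0 0 -1;0.209 0.002 0.454 0 0 0 -1;0.251 0.002 0.545 0.002 -0.003 0.003 -1;0.251 0.002 0.545 0.002 -0.003 0.003 -1;0.251 0.002 0.545 0.002 -0.003 0.003 -1;0.251 0.002 0.545 0.002 -0.003 0.003 -1"
}}

```text
clock: 22.45
eef_pos: [462.5, -245.7, 26.7]
tool_rot: [3.14, 0.434, -0.06]
force: [0.1, -0.5, -0.1]
width: 85.7
gripper_force: 0.0
```

{"op": "move_arm", "data": {
  "rows": "0 0 0 0 0 0 1;0 0 0 0 0 0 1;0 0 0 0 0 0 1;0 0 0 0 0 0 1;0 0 0 0 0 0 1"
}}

```text
clock: 22.87
eef_pos: [463.3, -245.5, 26.7]
tool_rot: [3.141, 0.433, -0.06]
force: [1.3, 0.6, 6.0]
width: 49.1
gripper_force: 62.3
```

{"op": "move_arm", "data": {
  "rows": "-0.04 0 -0.08 0 0 0 1;-0.07 0 -0.15 0 0 0 1;-0.11 0 -0.23 0 0 0 1;-0.14 0 -0.3 0 0 0 1;-0.18 0 -0.38 0 0 0 1;-0.21 0 -0.45 0 0 0 1;-0.21 0 -0.45 0 0 0 1"
}}

```text
clock: 23.45
eef_pos: [464.0, -246.5, 178.8]
tool_rot: [3.138, 0.427, -0.061]
force: [0.2, -0.4, -0.0]
width: 49.6
gripper_force: 62.2
```

```bash
python3 pl.py 457.8 -244.8 176.5 631 -29 -50
```

```text
t23.4 [ 0.14  0.77  0.38  1.6  -0.1   1.21 -1.1 ] [ 464.  -246.5  178.8] [179.8  24.5  -3.5] F [ 0.2 -0.4 -0. ] w49.6
[-0.37  0.92 -0.18  2.13  1.74  1.26  1.71] [-0.38  1.12 -0.17  2.08  1.82  1.3   1.55] 0.000
minz 156 maxz 190 46
CALL 12
-0.02 -0.01 0.02 -0.02 -0.02 -0.06 1;-0.04 -0.01 0.03 -0.03 -0.04 -0.12 1;-0.06 -0.01 0.04 -0.05 -0.06 -0.18 1;-0.08 -0.01 0.05 -0.07 -0.08 -0.25 1;-0.09 -0.01 0.06 -0.08 -0.11 -0.31 1;-0.11 -0.01 0.07 -0.09 -0.13 -0.37 1;-0.12 -0.01 0.08 -0.1 -0.16 -0.43 1;-0.13 -0.01 0.08 -0.12 -0.18 -0.49 1;-0.14 0 0.08 -0.13 -0.21 -0.56 1;-0.15 0 0.09 -0.14 -0.23 -0.62 1;-0.15 0 0.08 -0.14 -0.26 -0.68 1;-0.16 0.01 0.08 -0.15 -0.29 -0.74 1
CALL 12
0 0 0 -0.01 -0.03 -0.06 1;0 0 0 -0.01 -0.06 -0.13 1;-0.01 0 -0.01 -0.01 -0.08 -0.19 1;-0.01 0.01 -0.01 -0.02 -0.11 -0.25 1;-0.02 0.01 -0.02 -0.02 -0.14 -0.32 1;-0.02 0.02 -0.03 -0.02 -0.16 -0.38 1;-0.02 0.03 -0.04 -0.01 -0.19 -0.44 1;-0.02 0.04 -0.05 -0.01 -0.22 -0.51 1;-0.02 0.05 -0.06 -0.01 -0.25 -0.57 1;-0.01 0.06 -0.07 0 -0.28 -0.63 1;-0.01 0.08 -0.09 0.01 -0.31 -0.69 1;0 0.09 -0.11 0.01 -0.34 -0.75 1
CALL 12
-0.02 0.01 -0.01 0.01 -0.03 -0.07 1;-0.04 0.02 -0.03 0.02 -0.05 -0.13 1;-0.05 0.03 -0.05 0.04 -0.08 -0.19 1;-0.07 0.04 -0.07 0.05 -0.11 -0.26 1;-0.09 0.06 -0.1 0.06 -0.13 -0.32 1;-0.11 0.08 -0.12 0.08 -0.16 -0.38 1;-0.13 0.1 -0.15 0.1 -0.18 -0.44 1;-0.14 0.12 -0.18 0.12 -0.21 -0.5 1;-0.16 0.14 -0.21 0.14 -0.23 -0.56 1;-0.17 0.16 -0.24 0.16 -0.25 -0.62 1;-0.19 0.19 -0.27 0.18 -0.28 -0.68 1;-0.2 0.22 -0.31 0.21 -0.3 -0.74 1
CALL 11
-0.03 -0.01 -0.02 0.03 -0.02 -0.06 1;-0.07 -0.03 -0.05 0.05 -0.04 -0.12 1;-0.11 -0.04 -0.08 0.08 -0.05 -0.18 1;-0.15 -0.05 -0.12 0.11 -0.07 -0.24 1;-0.19 -0.06 -0.15 0.14 -0.08 -0.3 1;-0.23 -0.06 -0.19 0.17 -0.09 -0.36 1;-0.28 -0.07 -0.23 0.2 -0.1 -0.42 1;-0.32 -0.07 -0.27 0.23 -0.11 -0.48 1;-0.36 -0.07 -0.32 0.27 -0.12 -0.54 1;-0.4 -0.06 -0.36 0.3 -0.13 -0.59 1;-0.4 -0.06 -0.36 0.3 -0.13 -0.59 1
```

```bash
cat > chk.py <<'E'
from plan import *
x,y,yaw,px,py,az=map(float,sys.argv[1:7]); ob=eval(sys.argv[7])
t,R,o=grasp((x,y),yaw,25); P,Rp=place((px,py),o,az,25); q=read_state()['qpos']
qa=[k for k in cands(P+100*up,Rp,q,8) if k[4]>1][0]
mt=R.inv().apply([np.cos(np.radians(yaw)),np.sin(np.radians(yaw)),0])
for p,A,c in jpath(q,qa,1):
    m=A.apply(mt); yv=A.apply([0,1,0]); n=np.cross(m,yv); O=p+A.apply(o)
    C=np.array([O+m*i+25*j*yv+25*k*n for i in(0,75) for j in(-1,1) for k in(-1,1)])
    for b in ob:
        if np.linalg.norm(C[:,:2]-b,axis=1).min()<75: print(p.round(),'lowest',C[:,2].min().round(),'dist',np.linalg.norm(C[:,:2]-b,axis=1).min().round())
E
python3 chk.py 457.8 -244.8 176.5 631 -29 -50 '[(638,-117)]'
```

```text
[ 547. -184.  184.] lowest 135.0 dist 66.0
[ 556. -174.  183.] lowest 133.0 dist 50.0
[ 565. -163.  181.] lowest 132.0 dist 36.0
[ 574. -151.  179.] lowest 130.0 dist 24.0
[ 583. -138.  176.] lowest 128.0 dist 19.0
[ 591. -125.  174.] lowest 126.0 dist 26.0
[ 599. -111.  171.] lowest 125.0 dist 9.0
[607. -96. 169.] lowest 123.0 dist 8.0
[614. -80. 166.] lowest 121.0 dist 22.0
[620. -64. 162.] lowest 119.0 dist 31.0
[626. -46. 159.] lowest 117.0 dist 40.0
[631. -29. 156.] lowest 115.0 dist 54.0
```

Clear by 30 mm above the placed pot; go.

{"op": "move_arm", "data": {
  "rows": "-0.02 -0.01 0.02 -0.02 -0.02 -0.06 1;-0.04 -0.01 0.03 -0.03 -0.04 -0.12 1;-0.06 -0.01 0.04 -0.05 -0.06 -0.18 1;-0.08 -0.01 0.05 -0.07 -0.08 -0.25 1;-0.09 -0.01 0.06 -0.08 -0.11 -0.31 1;-0.11 -0.01 0.07 -0.09 -0.13 -0.37 1;-0.12 -0.01 0.08 -0.1 -0.16 -0.43 1;-0.13 -0.01 0.08 -0.12 -0.18 -0.49 1;-0.14 0 0.08 -0.13 -0.21 -0.56 1;-0.15 0 0.09 -0.14 -0.23 -0.62 1;-0.15 0 0.08 -0.14 -0.26 -0.68 1;-0.16 0.01 0.08 -0.15 -0.29 -0.74 1"
}}

```text
clock: 24.45
eef_pos: [409.0, -244.7, 172.4]
tool_rot: [-2.588, 0.585, 1.402]
force: [1.1, -0.3, -1.2]
width: 49.3
gripper_force: 62.1
```

{"op": "move_arm", "data": {
  "rows": "0 0 0 -0.01 -0.03 -0.06 1;0 0 0 -0.01 -0.06 -0.13 1;-0.01 0 -0.01 -0.01 -0.08 -0.19 1;-0.01 0.01 -0.01 -0.02 -0.11 -0.25 1;-0.02 0.01 -0.02 -0.02 -0.14 -0.32 1;-0.02 0.02 -0.03 -0.02 -0.16 -0.38 1;-0.02 0.03 -0.04 -0.01 -0.19 -0.44 1;-0.02 0.04 -0.05 -0.01 -0.22 -0.51 1;-0.02 0.05 -0.06 -0.01 -0.25 -0.57 1;-0.01 0.06 -0.07 0 -0.28 -0.63 1;-0.01 0.08 -0.09 0.01 -0.31 -0.69 1;0 0.09 -0.11 0.01 -0.34 -0.75 1"
}}

```text
clock: 25.45
eef_pos: [450.0, -244.3, 183.6]
tool_rot: [-2.107, 0.04, 2.666]
force: [1.0, -1.3, -1.4]
width: 49.6
gripper_force: 62.1
```

{"op": "move_arm", "data": {
  "rows": "-0.02 0.01 -0.01 0.01 -0.03 -0.07 1;-0.04 0.02 -0.03 0.02 -0.05 -0.13 1;-0.05 0.03 -0.05 0.04 -0.08 -0.19 1;-0.07 0.04 -0.07 0.05 -0.11 -0.26 1;-0.09 0.06 -0.1 0.06 -0.13 -0.32 1;-0.11 0.08 -0.12 0.08 -0.16 -0.38 1;-0.13 0.1 -0.15 0.1 -0.18 -0.44 1;-0.14 0.12 -0.18 0.12 -0.21 -0.5 1;-0.16 0.14 -0.21 0.14 -0.23 -0.56 1;-0.17 0.16 -0.24 0.16 -0.25 -0.62 1;-0.19 0.19 -0.27 0.18 -0.28 -0.68 1;-0.2 0.22 -0.31 0.21 -0.3 -0.74 1"
}}

```text
clock: 26.45
eef_pos: [555.4, -171.5, 177.7]
tool_rot: [-2.174, -0.766, -2.548]
force: [-1.0, -0.1, -0.4]
width: 49.6
gripper_force: 62.2
```

{"op": "move_arm", "data": {
  "rows": "-0.03 -0.01 -0.02 0.03 -0.02 -0.06 1;-0.07 -0.03 -0.05 0.05 -0.04 -0.12 1;-0.11 -0.04 -0.08 0.08 -0.05 -0.18 1;-0.15 -0.05 -0.12 0.11 -0.07 -0.24 1;-0.19 -0.06 -0.15 0.14 -0.08 -0.3 1;-0.23 -0.06 -0.19 0.17 -0.09 -0.36 1;-0.28 -0.07 -0.23 0.2 -0.1 -0.42 1;-0.32 -0.07 -0.27 0.23 -0.11 -0.48 1;-0.36 -0.07 -0.32 0.27 -0.12 -0.54 1;-0.4 -0.06 -0.36 0.3 -0.13 -0.59 1;-0.4 -0.06 -0.36 0.3 -0.13 -0.59 1"
}}

```text
clock: 27.37
eef_pos: [627.0, -25.4, 148.3]
tool_rot: [3.137, -1.119, -0.868]
force: [-0.2, -0.4, -1.0]
width: 49.3
gripper_force: 62.2
```

```bash
python3 dn.py 457.8 -244.8 176.5 463.3 -245.5 26.7 3.141 .433 -.06 631 -29 0
```

```text
t27.4 [-0.35  0.93 -0.22  2.13  1.74  1.28  1.71] [627.  -25.4 148.3] [179.7 -64.1 -49.8] F [-0.2 -0.4 -1. ] w49.3
o [ 29.7  -0.3 -11.9] mouth [-0.013  0.014 -1.   ] pot now [628.8 -26.9 180.2]
CALL 9
0.008 -0.001 0.01 0 0.012 0 1;0.008 -0.001 0.01 0 0.012 0 1;-0.046 -0.001 0.036 0 0.012 0 1;-0.1 -0.002 0.062 0 0.012 0 1;-0.154 -0.002 0.089 0 0.012 0 1;-0.208 -0.002 0.115 0 0.012 0 1;-0.262 -0.002 0.141 0 0.012 0 1;-0.262 -0.002 0.141 0 0.012 0 1;-0.262 -0.002 0.141 0 0.012 0 1
P [629.6 -27.9  59. ]
```

{"op": "move_arm", "data": {
  "rows": "0.008 0 0.01 0 0.012 0 1;0.008 0 0.01 0 0.012 0 1;-0.046 0 0.036 0 0.012 0 1;-0.1 0 0.062 0 0.012 0 1;-0.154 0 0.089 0 0.012 0 1;-0.208 0 0.115 0 0.012 0 1;-0.262 0 0.141 0 0.012 0 1;-0.262 0 0.141 0 0.012 0 1;-0.262 0 0.141 0 0.012 0 1"
}}

```text
clock: 28.17
eef_pos: [629.4, -32.5, 59.9]
tool_rot: [3.137, -1.142, -0.876]
force: [-0.4, 0.7, -1.2]
width: 49.6
gripper_force: 62.4
```

Run:
```python
from plan import *
s=log(); print((s['eef_pos']+Rn.from_euler('xyz',s['tool_rot']).apply([29.7,-.3,-11.9])).round(1))
```

```text
t28.2 [-0.36  1.12 -0.2   2.08  1.82  1.33  1.56] [629.4 -32.5  59.9] [179.7 -65.4 -50.2] F [-0.4  0.7 -1.2] w49.6
[630.7 -33.5  91.8]
```

{"op": "move_arm", "data": {
  "rows": "0 0 0 0 0 0 -1;0 0 0 0 0 0 -1;0 0 0 0 0 0 -1;0 0 0 0 0 0 -1;0 0 -0.1 0 0 0 -1;0 0 -0.2 0 0 0 -1;0 0 -0.3 0 0 0 -1;0.1 0 -0.4 0 0 0 -1;0.2 0 -0.45 0 0 0 -1;0.3 0 -0.5 0 0 0 -1;0.3 0 -0.5 0 0 0 -1"
}}

```text
clock: 29.08
eef_pos: [567.7, 45.7, 211.0]
tool_rot: [-3.123, -1.145, -0.894]
force: [-0.2, -0.2, -0.1]
width: 85.2
gripper_force: 0.0
```

```bash
python3 gv.py 561 -362 142 150
python3 - <<'E'
from pots import *
import pickle
ct,cs=pickle.load(open('cams.pkl','rb'))
img=get_image('scene')['img']; cv2.imwrite('pics/sc7.png',img[:,:,::-1])
x,f,n=fitpot(cs,img,159,267,142,win=32); print(x.round(1),f,n)
E
```

```text
t29.1 [-0.49  0.82 -0.31  2.17  1.52  1.38  1.74] [567.7  45.7 211. ] [-178.9  -65.6  -51.2] F [-0.2 -0.2 -0.1] w85.2
[ 0.44  1.    0.29  1.03 -0.25  1.57 -1.52] 3.9017712158532424e-14
minz 162
CALL 12
0.02 0.04 0.04 -0.03 0 0.06 -1;0.03 0.07 0.07 -0.07 0.01 0.12 -1;0.05 0.11 0.1 -0.1 0.02 0.18 -1;0.07 0.15 0.13 -0.13 0.03 0.24 -1;0.08 0.18 0.16 -0.17 0.04 0.3 -1;0.09 0.22 0.19 -0.2 0.05 0.36 -1;0.1 0.26 0.21 -0.23 0.07 0.42 -1;0.11 0.29 0.23 -0.26 0.09 0.48 -1;0.12 0.33 0.25 -0.29 0.11 0.54 -1;0.12 0.37 0.27 -0.32 0.13 0.6 -1;0.13 0.4 0.29 -0.35 0.15 0.65 -1;0.13 0.44 0.3 -0.38 0.18 0.71 -1
CALL 12
0.02 0 0.03 -0.02 0.02 0.06 -1;0.03 0 0.06 -0.04 0.05 0.12 -1;0.05 0.01 0.09 -0.06 0.07 0.18 -1;0.07 0.01 0.11 -0.08 0.1 0.24 -1;0.08 0.02 0.14 -0.1 0.12 0.3 -1;0.1 0.02 0.16 -0.12 0.15 0.36 -1;0.11 0.03 0.18 -0.13 0.18 0.42 -1;0.12 0.04 0.21 -0.14 0.21 0.48 -1;0.14 0.04 0.23 -0.15 0.24 0.54 -1;0.14 0.05 0.24 -0.16 0.27 0.6 -1;0.15 0.06 0.26 -0.17 0.31 0.66 -1;0.16 0.06 0.28 -0.18 0.34 0.71 -1
CALL 12
0 0 0.02 -0.01 0.03 0.06 -1;0 0 0.03 -0.01 0.06 0.12 -1;-0.01 0 0.05 -0.01 0.09 0.18 -1;
[... 237 characters left out ...]
2 0.65 -1;-0.09 0.01 0.15 0.03 0.35 0.71 -1
CALL 12
0 0.02 0 0.01 0.02 0.06 -1;-0.01 0.04 -0.01 0.02 0.04 0.12 -1;-0.02 0.06 -0.01 0.04 0.07 0.17 -1;-0.02 0.08 -0.01 0.05 0.09 0.23 -1;-0.03 0.1 -0.01 0.06 0.11 0.29 -1;-0.04 0.12 -0.02 0.08 0.13 0.35 -1;-0.05 0.15 -0.02 0.09 0.16 0.4 -1;-0.07 0.17 -0.03 0.11 0.18 0.46 -1;-0.08 0.2 -0.04 0.13 0.2 0.51 -1;-0.09 0.22 -0.04 0.14 0.22 0.57 -1;-0.11 0.25 -0.05 0.16 0.24 0.62 -1;-0.12 0.27 -0.06 0.18 0.25 0.68 -1
CALL 6
0.02 0.03 -0.02 0.03 0.01 0.05 -1;0.04 0.05 -0.04 0.05 0.03 0.11 -1;0.05 0.08 -0.06 0.07 0.04 0.16 -1;0.07 0.1 -0.08 0.09 0.05 0.21 -1;0.09 0.13 -0.1 0.11 0.07 0.26 -1;0.09 0.13 -0.1 0.11 0.07 0.26 -1
[ 560.8 -361.8  141.2] 51.0 1065
```

{"op": "move_arm", "data": {
  "rows": "0.02 0.04 0.04 -0.03 0 0.06 -1;0.03 0.07 0.07 -0.07 0.01 0.12 -1;0.05 0.11 0.1 -0.1 0.02 0.18 -1;0.07 0.15 0.13 -0.13 0.03 0.24 -1;0.08 0.18 0.16 -0.17 0.04 0.3 -1;0.09 0.22 0.19 -0.2 0.05 0.36 -1;0.1 0.26 0.21 -0.23 0.07 0.42 -1;0.11 0.29 0.23 -0.26 0.09 0.48 -1;0.12 0.33 0.25 -0.29 0.11 0.54 -1;0.12 0.37 0.27 -0.32 0.13 0.6 -1;0.13 0.4 0.29 -0.35 0.15 0.65 -1;0.13 0.44 0.3 -0.38 0.18 0.71 -1"
}}

```text
clock: 30.18
eef_pos: [527.4, -116.2, 201.6]
tool_rot: [-2.103, -0.636, -2.806]
force: [0.6, -0.2, 0.6]
width: 85.7
gripper_force: 0.0
```

{"op": "move_arm", "data": {
  "rows": "0.02 0 0.03 -0.02 0.02 0.06 -1;0.03 0 0.06 -0.04 0.05 0.12 -1;0.05 0.01 0.09 -0.06 0.07 0.18 -1;0.07 0.01 0.11 -0.08 0.1 0.24 -1;0.08 0.02 0.14 -0.1 0.12 0.3 -1;0.1 0.02 0.16 -0.12 0.15 0.36 -1;0.11 0.03 0.18 -0.13 0.18 0.42 -1;0.12 0.04 0.21 -0.14 0.21 0.48 -1;0.14 0.04 0.23 -0.15 0.24 0.54 -1;0.14 0.05 0.24 -0.16 0.27 0.6 -1;0.15 0.06 0.26 -0.17 0.31 0.66 -1;0.16 0.06 0.28 -0.18 0.34 0.71 -1"
}}

```text
clock: 31.18
eef_pos: [479.1, -199.1, 182.5]
tool_rot: [-2.113, 0.117, 2.436]
force: [0.2, 0.5, 0.0]
width: 85.6
gripper_force: 0.0
```

{"op": "move_arm", "data": {
  "rows": "0 0 0.02 -0.01 0.03 0.06 -1;0 0 0.03 -0.01 0.06 0.12 -1;-0.01 0 0.05 -0.01 0.09 0.18 -1;-0.01 0 0.06 -0.01 0.12 0.24 -1;-0.02 0 0.08 -0.01 0.15 0.3 -1;-0.03 0 0.09 -0.01 0.17 0.36 -1;-0.03 0 0.1 0 0.2 0.42 -1;-0.04 0 0.11 0 0.23 0.48 -1;-0.05 0 0.12 0.01 0.26 0.54 -1;-0.07 0.01 0.13 0.01 0.29 0.6 -1;-0.08 0.01 0.14 0.02 0.32 0.65 -1;-0.09 0.01 0.15 0.03 0.35 0.71 -1"
}}

```text
clock: 32.18
eef_pos: [478.1, -246.9, 160.2]
tool_rot: [-2.571, 0.603, 1.182]
force: [-0.5, 0.0, -0.1]
width: 85.7
gripper_force: 0.0
```

{"op": "move_arm", "data": {
  "rows": "0 0.02 0 0.01 0.02 0.06 -1;-0.01 0.04 -0.01 0.02 0.04 0.12 -1;-0.02 0.06 -0.01 0.04 0.07 0.17 -1;-0.02 0.08 -0.01 0.05 0.09 0.23 -1;-0.03 0.1 -0.01 0.06 0.11 0.29 -1;-0.04 0.12 -0.02 0.08 0.13 0.35 -1;-0.05 0.15 -0.02 0.09 0.16 0.4 -1;-0.07 0.17 -0.03 0.11 0.18 0.46 -1;-0.08 0.2 -0.04 0.13 0.2 0.51 -1;-0.09 0.22 -0.04 0.14 0.22 0.57 -1;-0.11 0.25 -0.05 0.16 0.24 0.62 -1;-0.12 0.27 -0.06 0.18 0.25 0.68 -1"
}}

```text
clock: 33.18
eef_pos: [532.5, -319.8, 157.3]
tool_rot: [-3.098, 0.542, -0.204]
force: [-0.6, -0.4, 0.8]
width: 85.4
gripper_force: 0.0
```

{"op": "move_arm", "data": {
  "rows": "0.02 0.03 -0.02 0.03 0.01 0.05 -1;0.04 0.05 -0.04 0.05 0.03 0.11 -1;0.05 0.08 -0.06 0.07 0.04 0.16 -1;0.07 0.1 -0.08 0.09 0.05 0.21 -1;0.09 0.13 -0.1 0.11 0.07 0.26 -1;0.09 0.13 -0.1 0.11 0.07 0.26 -1;0.09 0.13 -0.1 0.11 0.07 0.26 -1"
}}

```text
clock: 33.77
eef_pos: [561.4, -365.8, 167.8]
tool_rot: [3.14, 0.44, -0.662]
force: [0.5, 0.6, 0.5]
width: 85.5
gripper_force: 0.0
```

```bash
sed -i 's/win=130/win=110/' fitg.py; python3 fitg.py 561 -362 142
```

```text
t33.8 [ 0.33  1.06  0.58  1.04 -0.46  1.61 -1.37] [ 561.4 -365.8  167.8] [179.9  25.2 -37.9] F [0.5 0.6 0.5] w85.5
[ 559.7 -362.7  142. ] 287.0 10182 318.3165184877264 172.78127658788455
CALL 8
0.041 0.004 0.085 0 0.001 0.002 -1;0.082 0.003 0.171 0 0.001 0.002 -1;0.122 0.002 0.257 0.001 0.002 0.002 -1;0.163 0.001 0.343 0.001 0.002 0.002 -1;0.203 0 0.429 0.001 0.003 0.002 -1;0.203 0 0.429 0.001 0.003 0.002 -1;0.203 0 0.429 0.001 0.003 0.002 -1;0.203 0 0.429 0.001 0.003 0.002 -1
close 5 rows; up
CALL 7
-0.04 0 -0.08 0 0 0 1;-0.07 0 -0.15 0 0 0 1;-0.11 0 -0.23 0 0 0 1;-0.14 0 -0.3 0 0 0 1;-0.18 0 -0.38 0 0 0 1;-0.21 0 -0.45 0 0 0 1;-0.21 0 -0.45 0 0 0 1
```

Fit is consistent (559.7, -362.7, 142°).

{"op": "move_arm", "data": {
  "rows": "0.041 0.004 0.085 0 0 0.002 -1;0.082 0.003 0.171 0 0 0.002 -1;0.122 0.002 0.257 0 0.002 0.002 -1;0.163 0 0.343 0 0.002 0.002 -1;0.203 0 0.429 0 0.003 0.002 -1;0.203 0 0.429 0 0.003 0.002 -1;0.203 0 0.429 0 0.003 0.002 -1;0.203 0 0.429 0 0.003 0.002 -1"
}}

```text
clock: 34.48
eef_pos: [564.1, -365.3, 27.8]
tool_rot: [3.14, 0.432, -0.662]
force: [-0.6, -0.3, 0.4]
width: 85.4
gripper_force: 0.0
```

{"op": "move_arm", "data": {
  "rows": "0 0 0 0 0 0 1;0 0 0 0 0 0 1;0 0 0 0 0 0 1;0 0 0 0 0 0 1;0 0 0 0 0 0 1"
}}

```text
clock: 34.9
eef_pos: [564.4, -366.2, 28.5]
tool_rot: [3.141, 0.43, -0.664]
force: [0.8, -0.5, 6.7]
width: 49.4
gripper_force: 62.2
```

{"op": "move_arm", "data": {
  "rows": "-0.04 0 -0.08 0 0 0 1;-0.07 0 -0.15 0 0 0 1;-0.11 0 -0.23 0 0 0 1;-0.14 0 -0.3 0 0 0 1;-0.18 0 -0.38 0 0 0 1;-0.21 0 -0.45 0 0 0 1;-0.21 0 -0.45 0 0 0 1"
}}

```text
clock: 35.48
eef_pos: [564.5, -366.9, 181.2]
tool_rot: [3.14, 0.424, -0.664]
force: [-0.1, -0.8, 0.1]
width: 49.5
gripper_force: 62.1
```

```bash
python3 pl.py 559.7 -362.7 142 625 60 -50;python3 chk.py 559.7 -362.7 142 625 60 -50 '[(638,-117),(631,-33)]'
```

```text
t35.5 [ 0.33  1.04  0.59  1.04 -0.46  1.62 -1.38] [ 564.5 -366.9  181.2] [179.9  24.3 -38. ] F [-0.1 -0.8  0.1] w49.5
[-0.52  0.93 -0.2   2.02  1.57  1.29  1.79] [-0.53  1.12 -0.18  1.98  1.64  1.29  1.63] 0.000
minz 156 maxz 182 54
CALL 12
-0.02 -0.01 0.02 -0.02 -0.01 -0.05 1;-0.05 -0.02 0.05 -0.04 -0.03 -0.1 1;-0.07 -0.02 0.07 -0.06 -0.04 -0.15 1;-0.1 -0.03 0.09 -0.08 -0.06 -0.2 1;-0.12 -0.04 0.11 -0.1 -0.07 -0.25 1;-0.15 -0.04 0.13 -0.12 -0.09 -0.3 1;-0.17 -0.05 0.14 -0.13 -0.11 -0.35 1;-0.19 -0.05 0.16 -0.15 -0.13 -0.4 1;-0.21 -0.06 0.17 -0.17 -0.15 -0.45 1;-0.24 -0.06 0.18 -0.19 -0.17 -0.5 1;-0.26 -0.06 0.19 -0.2 -0.19 -0.56 1;-0.28 -0.07 0.2 -0.22 -0.22 -0.61 1
CALL 12
0 -0.01 0.01 -0.01 -0.02 -0.05 1;-0.01 -0.03 0.02 -0.02 -0.04 -0.11 1;-0.01 -0.04 0.02 -0.04 -0.07 -0.16 1;-0.02 -0.06 0.03 -0.05 -0.09 -0.22 1;-0.02 -0.07 0.03 -0.06 -0.12 -0.27 1;-0.02 -0.09 0.03 -0.07 -0.14 -0.33 1;-0.02 -0.1 0.03 -0.08 -0.17 -0.38 1;-0.02 -0.11 0.03 -0.08 -0.2 -0.44 1;-0.02 -0.12 0.03 -0.09 -0.23 -0.5 1;-0.02 -0.13 0.03 -0.1 -0.26 -0.55 1;-0.02 -0.14 0.02 -0.1 -0.29 -0.61 1;-0.02 -0.15 0.01 -
[... 1365 characters left out ...]
 130.0 dist 12.0
[ 585. -109.  178.] lowest 129.0 dist 26.0
[ 585. -109.  178.] lowest 129.0 dist 59.0
[592. -95. 176.] lowest 128.0 dist 9.0
[592. -95. 176.] lowest 128.0 dist 42.0
[598. -81. 175.] lowest 127.0 dist 11.0
[598. -81. 175.] lowest 127.0 dist 25.0
[603. -66. 173.] lowest 125.0 dist 30.0
[603. -66. 173.] lowest 125.0 dist 12.0
[608. -50. 171.] lowest 123.0 dist 47.0
[608. -50. 171.] lowest 123.0 dist 18.0
[613. -33. 169.] lowest 122.0 dist 63.0
[613. -33. 169.] lowest 122.0 dist 21.0
[617. -15. 166.] lowest 120.0 dist 9.0
[620.   3. 164.] lowest 119.0 dist 16.0
[622.  21. 161.] lowest 117.0 dist 25.0
[624.  41. 159.] lowest 116.0 dist 40.0
[625.  60. 156.] lowest 115.0 dist 58.0
```

{"op": "move_arm", "data": {
  "rows": "-0.02 -0.01 0.02 -0.02 -0.01 -0.05 1;-0.05 -0.02 0.05 -0.04 -0.03 -0.1 1;-0.07 -0.02 0.07 -0.06 -0.04 -0.15 1;-0.1 -0.03 0.09 -0.08 -0.06 -0.2 1;-0.12 -0.04 0.11 -0.1 -0.07 -0.25 1;-0.15 -0.04 0.13 -0.12 -0.09 -0.3 1;-0.17 -0.05 0.14 -0.13 -0.11 -0.35 1;-0.19 -0.05 0.16 -0.15 -0.13 -0.4 1;-0.21 -0.06 0.17 -0.17 -0.15 -0.45 1;-0.24 -0.06 0.18 -0.19 -0.17 -0.5 1;-0.26 -0.06 0.19 -0.2 -0.19 -0.56 1;-0.28 -0.07 0.2 -0.22 -0.22 -0.61 1"
}}

```text
clock: 36.48
eef_pos: [494.9, -286.9, 156.8]
tool_rot: [-2.843, 0.664, 0.522]
force: [-0.1, -0.4, -1.0]
width: 49.3
gripper_force: 62.0
```

{"op": "move_arm", "data": {
  "rows": "0 -0.01 0.01 -0.01 -0.02 -0.05 1;-0.01 -0.03 0.02 -0.02 -0.04 -0.11 1;-0.01 -0.04 0.02 -0.04 -0.07 -0.16 1;-0.02 -0.06 0.03 -0.05 -0.09 -0.22 1;-0.02 -0.07 0.03 -0.06 -0.12 -0.27 1;-0.02 -0.09 0.03 -0.07 -0.14 -0.33 1;-0.02 -0.1 0.03 -0.08 -0.17 -0.38 1;-0.02 -0.11 0.03 -0.08 -0.2 -0.44 1;-0.02 -0.12 0.03 -0.09 -0.23 -0.5 1;-0.02 -0.13 0.03 -0.1 -0.26 -0.55 1;-0.02 -0.14 0.02 -0.1 -0.29 -0.61 1;-0.02 -0.15 0.01 -0.1 -0.32 -0.67 1"
}}

```text
clock: 37.48
eef_pos: [475.7, -246.5, 167.7]
tool_rot: [-2.211, 0.423, 1.898]
force: [0.0, 0.5, -0.1]
width: 49.5
gripper_force: 62.0
```

{"op": "move_arm", "data": {
  "rows": "0.01 0 -0.01 0 -0.03 -0.05 1;0.01 0 -0.02 0 -0.06 -0.11 1;0.02 0.01 -0.04 0 -0.09 -0.17 1;0.02 0.01 -0.05 0 -0.12 -0.23 1;0.03 0.01 -0.07 0 -0.15 -0.28 1;0.04 0.02 -0.09 0.01 -0.18 -0.34 1;0.04 0.02 -0.11 0.01 -0.21 -0.4 1;0.05 0.03 -0.13 0.02 -0.24 -0.46 1;0.06 0.04 -0.15 0.03 -0.27 -0.52 1;0.07 0.05 -0.18 0.04 -0.3 -0.57 1;0.09 0.06 -0.2 0.05 -0.34 -0.63 1;0.1 0.07 -0.23 0.07 -0.37 -0.69 1"
}}

```text
clock: 38.48
eef_pos: [527.9, -189.1, 177.4]
tool_rot: [-1.997, -0.28, 2.932]
force: [-0.4, -0.1, -0.4]
width: 49.5
gripper_force: 62.1
```

{"op": "move_arm", "data": {
  "rows": "-0.02 0.01 -0.03 0.01 -0.03 -0.06 1;-0.03 0.02 -0.06 0.03 -0.06 -0.12 1;-0.05 0.03 -0.09 0.05 -0.08 -0.17 1;-0.06 0.04 -0.13 0.07 -0.11 -0.23 1;-0.08 0.06 -0.17 0.09 -0.14 -0.29 1;-0.09 0.07 -0.21 0.11 -0.16 -0.35 1;-0.11 0.09 -0.25 0.13 -0.19 -0.41 1;-0.12 0.11 -0.29 0.16 -0.21 -0.47 1;-0.13 0.13 -0.33 0.19 -0.24 -0.53 1;-0.14 0.16 -0.38 0.22 -0.26 -0.58 1;-0.15 0.18 -0.43 0.25 -0.28 -0.64 1;-0.16 0.21 -0.48 0.28 -0.3 -0.7 1"
}}

```text
clock: 39.48
eef_pos: [607.6, -45.7, 166.5]
tool_rot: [-2.397, -1.015, -2.065]
force: [1.2, -0.6, -1.3]
width: 49.6
gripper_force: 62.1
```

{"op": "move_arm", "data": {
  "rows": "-0.03 -0.02 -0.04 0.04 -0.02 -0.06 1;-0.07 -0.04 -0.08 0.07 -0.03 -0.11 1;-0.11 -0.05 -0.13 0.1 -0.04 -0.17 1;-0.15 -0.07 -0.18 0.13 -0.06 -0.23 1;-0.18 -0.08 -0.23 0.17 -0.06 -0.29 1;-0.22 -0.09 -0.28 0.21 -0.07 -0.35 1;-0.22 -0.09 -0.28 0.21 -0.07 -0.35 1;-0.22 -0.09 -0.28 0.21 -0.07 -0.35 1"
}}

```text
clock: 40.15
eef_pos: [623.8, 61.7, 153.0]
tool_rot: [-3.139, -1.131, -0.872]
force: [0.4, -0.2, -0.6]
width: 49.3
gripper_force: 62.1
```

```bash
python3 dn.py 559.7 -362.7 142 564.4 -366.2 28.5 3.141 .43 -.664 625 60 0
```

```text
t40.1 [-0.48  0.94 -0.26  2.02  1.58  1.34  1.78] [623.8  61.7 153. ] [-179.9  -64.8  -50. ] F [ 0.4 -0.2 -0.6] w49.3
o [ 30.2   0.1 -10. ] mouth [-0.006  0.008 -1.   ] pot now [626.1  58.7 184.6]
CALL 9
-0.013 0 0.001 0 0.006 0 1;-0.013 0 0.001 0 0.006 0 1;-0.067 0 0.026 0 0.006 0 1;-0.122 0 0.052 0 0.006 0 1;-0.176 0 0.077 0 0.006 0 1;-0.23 0 0.103 0 0.006 0 1;-0.285 0 0.128 0 0.006 0 1;-0.285 0 0.128 0 0.006 0 1;-0.285 0 0.128 0 0.006 0 1
P [622.8  62.8  59.4]
```

{"op": "move_arm", "data": {
  "rows": "-0.013 0 0 0 0.006 0 1;-0.013 0 0 0 0.006 0 1;-0.067 0 0.026 0 0.006 0 1;-0.122 0 0.052 0 0.006 0 1;-0.176 0 0.077 0 0.006 0 1;-0.23 0 0.103 0 0.006 0 1;-0.285 0 0.128 0 0.006 0 1;-0.285 0 0.128 0 0.006 0 1;-0.285 0 0.128 0 0.006 0 1"
}}

```text
clock: 40.95
eef_pos: [623.0, 62.0, 58.5]
tool_rot: [3.14, -1.141, -0.869]
force: [-0.4, 0.7, -0.8]
width: 49.6
gripper_force: 62.0
```

Run:
```python
from plan import *
s=log(); print((s['eef_pos']+Rn.from_euler('xyz',s['tool_rot']).apply([30.2,.1,-10])).round(1))
```

```text
t41.0 [-0.5   1.13 -0.24  1.98  1.65  1.35  1.64] [623.   62.   58.5] [179.9 -65.4 -49.8] F [-0.4  0.7 -0.8] w49.6
[625.2  59.3  90.2]
```

{"op": "move_arm", "data": {
  "rows": "0 0 0 0 0 0 -1;0 0 0 0 0 0 -1;0 0 0 0 0 0 -1;0 0 0 0 0 0 -1;0 0 -0.1 0 0 0 -1;0 0 -0.2 0 0 0 -1;0 0 -0.3 0 0 0 -1;0.1 0 -0.4 0 0 0 -1;0.2 0 -0.45 0 0 0 -1;0.3 0 -0.5 0 0 0 -1;0.3 0 -0.5 0 0 0 -1"
}}

```text
clock: 41.87
eef_pos: [560.4, 139.6, 210.1]
tool_rot: [-3.119, -1.144, -0.888]
force: [0.1, 1.1, -0.4]
width: 85.6
gripper_force: 0.0
```

Run:
```python
from plan import *
s=log(); R=Rd(88); p=np.array([450,170,400.])
seed=np.array([-.3,.3,0,1.7,0,1.2,0]); qp,e=ik(p,R,seed,w=.05);qp,e=ik(p,R,qp); print(qp.round(2),e)
w=jpath(s['qpos'],qp,-1); print('minz %.0f'%min(k[0][2] for k in w),'maxy',max(k[0][1] for k in w)); emit(w+[w[-1]]*3)
```

```text
t41.9 [-0.62  0.85 -0.35  2.03  1.39  1.45  1.82] [560.4 139.6 210.1] [-178.7  -65.5  -50.9] F [ 0.1  1.1 -0.4] w85.6
[-0.43  0.23  0.02  1.73 -0.    1.18 -0.45] 2.444255128737349e-11
minz 216 maxy 169.99999999998195
CALL 12
0.02 0.03 0 -0.02 -0.01 0.06 -1;0.05 0.06 0.01 -0.05 -0.01 0.12 -1;0.07 0.09 0.01 -0.07 -0.01 0.18 -1;0.08 0.12 0.01 -0.1 -0.01 0.25 -1;0.1 0.15 0.01 -0.12 -0.02 0.31 -1;0.12 0.18 0 -0.15 -0.02 0.37 -1;0.13 0.2 0 -0.17 -0.02 0.43 -1;0.14 0.23 -0.01 -0.2 -0.02 0.5 -1;0.15 0.25 -0.02 -0.22 -0.01 0.56 -1;0.16 0.27 -0.03 -0.25 -0.01 0.62 -1;0.17 0.3 -0.04 -0.27 -0.01 0.68 -1;0.18 0.31 -0.05 -0.3 0 0.75 -1
CALL 12
0.03 0 0 -0.03 0 0.06 -1;0.04 0.01 -0.01 -0.05 0.01 0.12 -1;0.06 0.01 -0.02 -0.07 0.02 0.19 -1;0.08 0.02 -0.03 -0.1 0.02 0.25 -1;0.09 0.02 -0.05 -0.12 0.03 0.31 -1;0.11 0.03 -0.06 -0.14 0.04 0.38 -1;0.12 0.03 -0.08 -0.17 0.05 0.44 -1;0.13 0.04 -0.09 -0.19 0.06 0.5 -1;0.13 0.04 -0.11 -0.22 0.08 0.57 -1;0.14 0.04 -0.13 -0.24 0.09 0.63 -1;0.14 0.04 -0.16 -0.26 0.11 0.69 -1;0.15 0.04 -0.18 -0.29 0.12 0.75 -1
CALL 12
0.01 0.01 -0.02 -0.02 0.02 0.07 -1;0.02 0.01 -0.04 -0.04 0.03 0.13 -1;0.02 0.01 -0.07 -0.06 0.05 0.19 -1;0.03 0.02 -0.1 -0.08 0.07 0.25 -1;0.03 0.03 -0.13 -0.1 0.09 0.31 -1;0.04 0.03 -0.16 -0.12 0.12 0.38 -1;0.04 0.04 -0.19 -0.13 0.14 0.44 -1;0.04 0.04 -0.23 -0.15 0.17 0.5 -1;0.04 0.05 -0.27 -0.17 0.19 0.56 -1;0.03 0.06 -0.3 -0.18 0.22 0.61 -1;0.03 0.06 -0.35 -0.2 0.25 0.67 -1;0.02 0.06 -0.39 -0.21 0.28 0.73 -1
CALL 3
0 0 0 0 0 0 -1;0 0 0 0 0 0 -1;0 0 0 0 0 0 -1
```

{"op": "move_arm", "data": {
  "rows": "0.02 0.03 0 -0.02 -0.01 0.06 -1;0.05 0.06 0.01 -0.05 -0.01 0.12 -1;0.07 0.09 0.01 -0.07 -0.01 0.18 -1;0.08 0.12 0.01 -0.1 -0.01 0.25 -1;0.1 0.15 0.01 -0.12 -0.02 0.31 -1;0.12 0.18 0 -0.15 -0.02 0.37 -1;0.13 0.2 0 -0.17 -0.02 0.43 -1;0.14 0.23 -0.01 -0.2 -0.02 0.5 -1;0.15 0.25 -0.02 -0.22 -0.01 0.56 -1;0.16 0.27 -0.03 -0.25 -0.01 0.62 -1;0.17 0.3 -0.04 -0.27 -0.01 0.68 -1;0.18 0.31 -0.05 -0.3 0 0.75 -1"
}}

```text
clock: 42.87
eef_pos: [492.7, 70.4, 259.5]
tool_rot: [-2.307, -0.475, -2.508]
force: [-0.5, -0.3, 0.5]
width: 85.2
gripper_force: 0.0
```

{"op": "move_arm", "data": {
  "rows": "0.03 0 0 -0.03 0 0.06 -1;0.04 0.01 -0.01 -0.05 0.01 0.12 -1;0.06 0.01 -0.02 -0.07 0.02 0.19 -1;0.08 0.02 -0.03 -0.1 0.02 0.25 -1;0.09 0.02 -0.05 -0.12 0.03 0.31 -1;0.11 0.03 -0.06 -0.14 0.04 0.38 -1;0.12 0.03 -0.08 -0.17 0.05 0.44 -1;0.13 0.04 -0.09 -0.19 0.06 0.5 -1;0.13 0.04 -0.11 -0.22 0.08 0.57 -1;0.14 0.04 -0.13 -0.24 0.09 0.63 -1;0.14 0.04 -0.16 -0.26 0.11 0.69 -1;0.15 0.04 -0.18 -0.29 0.12 0.75 -1"
}}

```text
clock: 43.87
eef_pos: [443.4, 94.6, 303.9]
tool_rot: [-2.64, 0.16, 2.747]
force: [0.5, -0.1, -0.3]
width: 85.3
gripper_force: 0.0
```

{"op": "move_arm", "data": {
  "rows": "0.01 0.01 -0.02 -0.02 0.02 0.07 -1;0.02 0.01 -0.04 -0.04 0.03 0.13 -1;0.02 0.01 -0.07 -0.06 0.05 0.19 -1;0.03 0.02 -0.1 -0.08 0.07 0.25 -1;0.03 0.03 -0.13 -0.1 0.09 0.31 -1;0.04 0.03 -0.16 -0.12 0.12 0.38 -1;0.04 0.04 -0.19 -0.13 0.14 0.44 -1;0.04 0.04 -0.23 -0.15 0.17 0.5 -1;0.04 0.05 -0.27 -0.17 0.19 0.56 -1;0.03 0.06 -0.3 -0.18 0.22 0.61 -1;0.03 0.06 -0.35 -0.2 0.25 0.67 -1;0.02 0.06 -0.39 -0.21 0.28 0.73 -1"
}}

```text
clock: 44.87
eef_pos: [451.0, 168.5, 396.2]
tool_rot: [-3.131, 0.005, 1.528]
force: [-0.1, -0.4, 0.1]
width: 85.5
gripper_force: 0.0
```

{"op": "move_arm", "data": {
  "rows": "0 0 0 0 0 0 -1;0 0 0 0 0 0 -1;0 0 0 0 0 0 -1;0 0 0 0 0 0 -1"
}}

```text
clock: 45.2
eef_pos: [451.0, 168.4, 394.7]
tool_rot: [-3.129, 0.009, 1.536]
force: [0.0, -0.2, -0.6]
width: 85.3
gripper_force: 0.0
```

Run:
```python
from h import *
import pickle
s=log(); d=get_image('wrist'); cv2.imwrite('pics/w8.png',d['img'][:,:,::-1]); snap('scene','sc8.png')
pickle.dump(cam(d,wT(s,d)),open('cw8.pkl','wb'))
```

```text
t45.2 [-0.41  0.24 -0.    1.73  0.    1.19 -0.45] [451.  168.4 394.7] [-179.3    0.5   88. ] F [ 0.  -0.2 -0.6] w85.3
```

View pics/w8.png

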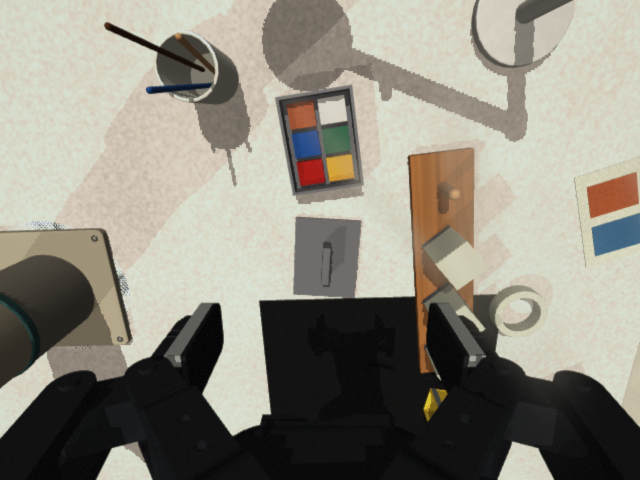

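Run:
```python
import cv2,numpy as np
im=cv2.imread('pics/w8.png')
a=cv2.resize(im[78:208,270:370],None,fx=4.4,fy=4.4,interpolation=cv2.INTER_CUBIC)
b=cv2.resize(im[207:307,287:367],None,fx=4.4,fy=4.4,interpolation=cv2.INTER_CUBIC)
o=np.zeros((a.shape[0],a.shape[1]+b.shape[1],3),np.uint8);o[:,:a.shape[1]]=a;o[:b.shape[0],a.shape[1]:]=b
cv2.imwrite('pics/z8.png',o);print(o.shape)
```

```text
(572, 792, 3)
```

View pics/z8.png

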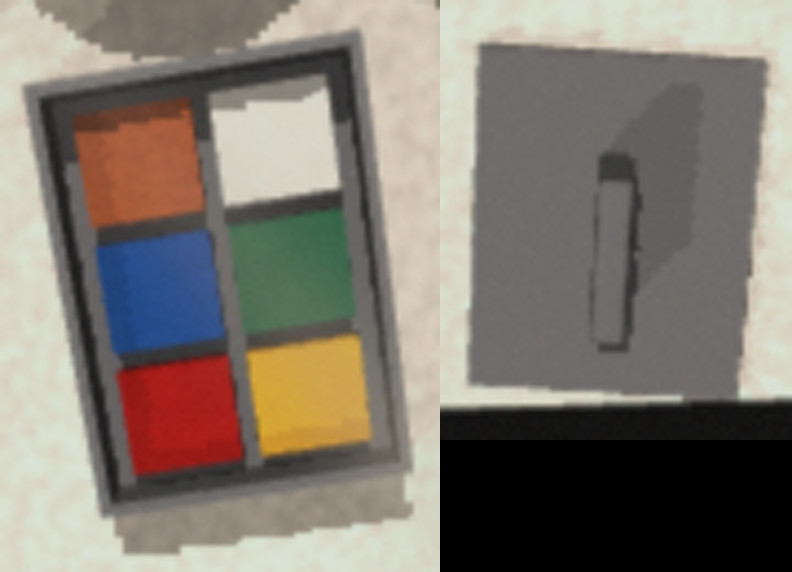

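```bash
cat > rect.py <<'E'
from h import *
from scipy.optimize import least_squares
def fitrect(P):
    # image TL,TR,BR,BL with image left = -x (robot), up = +y
    M=np.array([[-50,65],[50,65],[50,-65],[-50,-65]],float)
    def r(q): c,s=np.cos(q[2]),np.sin(q[2]); return (M@np.array([[c,s],[-s,c]])+q[:2]-P).ravel()
    f=least_squares(r,[*P.mean(0),0]); return f.x,np.abs(f.fun).max()
E
python3 - <<'E'
from rect import *
import pickle
c=pickle.load(open('cw8.pkl','rb'))
B=np.array([(25,88),(358,32),(410,468),(103,515)])/4.4-.4+[270,78]
C=(np.array([(478,44),(767,60),(738,397),(469,383)])-[440,0])/4.4-.4+[287,207]
for n,Q,z in(('box',B,35),('cover',C,6)):
    P=np.array([onz(c,*q,z)[:2] for q in Q]); x,e=fitrect(P); print(n,P.round(1).tolist(),x[:2].round(1),np.degrees(x[2]).round(2),e.round(1))
bar=[(597,180),(635,180),(628,345),(593,345)]
print([onz(c,*((np.array(b)-[440,0])/4.4-.4+[287,207]),38)[:2].round(1).tolist() for b in bar])
E
```

```text
box [[386.8, 277.4], [484.2, 289.2], [499.3, 162.3], [401.8, 150.4]] [443.  219.8] 6.81 1.1
cover [[400.0, 111.0], [499.1, 102.3], [488.2, -26.7], [388.9, -18.2]] [444.1  42.1] -4.89 0.3
[[440.1, 71.7], [452.7, 71.3], [448.6, 11.2], [436.5, 11.5]]
```

Run:
```python
from plan import *
s=log(); cur=(s['eef_pos'],Rn.from_euler('xyz',s['tool_rot'])); R=Rd(85.1); g=np.array([444.2,42,25.])
w=lpath(cur,(g+80*up,R),0,lin=36)+[(g+80*up,R,0)]*2
c=emit(w,dec=3)
emit(lpath(c,(g,R),0,lin=20)+[(g,R,0)]*3,c,dec=3)
```

```text
t45.3 [-0.41  0.24 -0.    1.73  0.    1.19 -0.46] [451.2 168.5 394.8] [-179.3    0.5   88. ] F [ 0.4 -0.8 -0.1] w85.4
CALL 11
-0.046 0 0.108 -0.001 0.001 0.004 0;-0.092 0.001 0.215 -0.002 0.001 0.007 0;-0.138 0.001 0.323 -0.002 0.002 0.011 0;-0.184 0.001 0.431 -0.003 0.002 0.014 0;-0.23 0.002 0.539 -0.004 0.003 0.018 0;-0.276 0.002 0.646 -0.005 0.004 0.021 0;-0.322 0.003 0.754 -0.006 0.004 0.025 0;-0.368 0.003 0.862 -0.007 0.005 0.028 0;-0.414 0.003 0.969 -0.007 0.005 0.032 0;-0.414 0.003 0.969 -0.007 0.005 0.032 0;-0.414 0.003 0.969 -0.007 0.005 0.032 0
CALL 8
0 0 0.053 0 0 0 0;0 0 0.107 0 0 0 0;0 0 0.16 0 0 0 0;0 0 0.214 0 0 0 0;0 0 0.267 0 0 0 0;0 0 0.267 0 0 0 0;0 0 0.267 0 0 0 0;0 0 0.267 0 0 0 0
```

{"op": "move_arm", "data": {
  "rows": "-0.046 0 0.108 0 0 0.004 0;-0.092 0 0.215 -0.002 0 0.007 0;-0.138 0 0.323 -0.002 0.002 0.011 0;-0.184 0 0.431 -0.003 0.002 0.014 0;-0.23 0.002 0.539 -0.004 0.003 0.018 0;-0.276 0.002 0.646 -0.005 0.004 0.021 0;-0.322 0.003 0.754 -0.006 0.004 0.025 0;-0.368 0.003 0.862 -0.007 0.005 0.028 0;-0.414 0.003 0.969 -0.007 0.005 0.032 0;-0.414 0.003 0.969 -0.007 0.005 0.032 0;-0.414 0.003 0.969 -0.007 0.005 0.032 0"
}}

```text
clock: 46.22
eef_pos: [443.5, 41.9, 104.6]
tool_rot: [-3.138, 0.0, 1.483]
force: [1.0, -0.8, 0.2]
width: 42.6
gripper_force: 0.0
```

Run:
```python
from plan import *
s=log(); cur=(s['eef_pos'],Rn.from_euler('xyz',s['tool_rot'])); R=Rd(85.1); g=np.array([444.2,42,25.])
d=get_image('wrist'); cv2.imwrite('pics/w9.png',d['img'][:,:,::-1]); c=cam(d,wT(s,d)); print(proj(c,[[440.1,71.7,38],[452.7,71.3,38],[448.6,11.2,38],[436.5,11.5,38],[444.5,41.4,38]]).round())
emit(lpath(cur,(g,R),0,lin=20)+[(g,R,0)]*3,dec=3)
```

```text
t46.2 [-0.16  0.6   0.01  2.19 -0.02  0.36 -0.23] [443.5  41.9 104.6] [-179.8    0.    84.9] F [ 1.  -0.8  0.2] w42.6
[[315. 213.]
 [337. 212.]
 [338. 306.]
 [318. 307.]
 [327. 262.]]
CALL 7
-0.004 -0.004 0.071 0.002 -0.001 0 0;-0.004 -0.004 0.137 0.001 -0.001 0 0;-0.004 -0.003 0.204 0.001 -0.001 -0.001 0;-0.004 -0.003 0.27 0 -0.001 -0.001 0;-0.004 -0.003 0.27 0 -0.001 -0.001 0;-0.004 -0.003 0.27 0 -0.001 -0.001 0;-0.004 -0.003 0.27 0 -0.001 -0.001 0
```

{"op": "move_arm", "data": {
  "rows": "-0.004 -0.004 0.071 0 0 0 0;-0.004 -0.004 0.137 0 0 0 0;-0.004 -0.003 0.204 0 0 0 0;-0.004 -0.003 0.27 0 0 0 0;-0.004 -0.003 0.27 0 0 0 0;-0.004 -0.003 0.27 0 0 0 0"
}}

```text
clock: 46.77
eef_pos: [444.0, 39.8, 31.8]
tool_rot: [-3.141, 0.008, 1.486]
force: [-0.5, -1.7, -0.9]
width: 43.1
gripper_force: 0.0
```

{"op": "move_arm", "data": {
  "rows": "0 0 0 0 0 0 1;0 0 0 0 0 0 1;0 0 0 0 0 0 1;0 0 0 0 0 0 1;0 0 0 0 0 0 1"
}}

```text
clock: 47.18
eef_pos: [442.8, 39.2, 31.7]
tool_rot: [-3.139, 0.008, 1.485]
force: [-0.9, 1.0, 7.4]
width: 10.7
gripper_force: 59.6
```

Run:
```python
from plan import *
s=log(); p=s['eef_pos']; R=Rn.from_euler('xyz',s['tool_rot'])
yaw=np.degrees(s['tool_rot'][2])
# closing aligns bar to the pads: cover yaw = tool yaw-90, cover centre on tool centre line across the bar
cy=np.radians(yaw-90); ex=np.array([np.cos(cy),np.sin(cy)]); ey=np.array([-ex[1],ex[0]])
along=(p[:2]-np.array([444.2,42]))@ey; print('along',along)
b=np.radians(6.81); by=np.array([-np.sin(b),np.cos(b)])
P=np.r_[np.array([443,219.8])+by*along, p[2]+36]; Rp=Rd(96.81)
print('P',P.round(1))
Pu=np.r_[P[:2],130]
a=lpath((p,R),(np.r_[p[:2],130],Rd(yaw)),1)
w=a+lpath((a[-1][0],Rd(yaw)),(Pu,Rp),1)+[(Pu,Rp,1)]*2
emit(w,dec=3)
```

```text
t47.2 [-0.01  0.76 -0.21  2.22  0.71  0.24 -0.95] [442.8  39.2  31.7] [-179.8    0.5   85.1] F [-0.9  1.   7.4] w10.7
along -2.928665701945603
P [443.3 216.9  67.7]
CALL 12
-0.001 0 -0.082 0 0.001 0 1;-0.001 0 -0.164 -0.001 0.003 0 1;-0.002 -0.001 -0.246 -0.001 0.004 0 1;-0.003 -0.001 -0.328 -0.002 0.005 0 1;0.096 -0.009 -0.328 -0.002 0.005 -0.022 1;0.194 -0.017 -0.329 -0.002 0.005 -0.044 1;0.292 -0.026 -0.33 -0.002 0.005 -0.065 1;0.391 -0.034 -0.331 -0.002 0.005 -0.087 1;0.489 -0.042 -0.332 -0.002 0.005 -0.109 1;0.588 -0.05 -0.332 -0.002 0.005 -0.13 1;0.588 -0.05 -0.332 -0.002 0.005 -0.13 1;0.588 -0.05 -0.332 -0.002 0.005 -0.13 1
```

{"op": "move_arm", "data": {
  "rows": "0 0 -0.082 0 0.001 0 1;0 0 -0.164 0 0.003 0 1;-0.002 0 -0.246 0 0.004 0 1;-0.003 0 -0.328 -0.002 0.005 0 1;0.096 -0.009 -0.328 -0.002 0.005 -0.022 1;0.194 -0.017 -0.329 -0.002 0.005 -0.044 1;0.292 -0.026 -0.33 -0.002 0.005 -0.065 1;0.391 -0.034 -0.331 -0.002 0.005 -0.087 1;0.489 -0.042 -0.332 -0.002 0.005 -0.109 1;0.588 -0.05 -0.332 -0.002 0.005 -0.13 1;0.588 -0.05 -0.332 -0.002 0.005 -0.13 1;0.588 -0.05 -0.332 -0.002 0.005 -0.13 1"
}}

```text
clock: 48.18
eef_pos: [441.8, 219.0, 129.2]
tool_rot: [-3.138, -0.002, 1.693]
force: [0.2, -0.2, -1.4]
width: 10.8
gripper_force: 58.8
```

Run:
```python
from plan import *
s=log(); p=s['eef_pos']; cur=(p,Rn.from_euler('xyz',s['tool_rot']))
P=np.array([443.3,216.9,68.2]); Rp=Rd(96.81)
a=(np.r_[P[:2],110],Rp)
emit(lpath(cur,a,1)+[(*a,1)]*5,dec=3)
snap('wrist','w10.png'); snap('scene','sc10.png')
for z in(110,68): print(ik(np.r_[P[:2],z],Rp,s['qpos']))
```

```text
t48.2 [-0.16  0.64 -0.52  2.04  0.55  0.6  -0.94] [441.8 219.  129.2] [-1.798e+02 -1.000e-01  9.700e+01] F [ 0.2 -0.2 -1.4] w10.8
CALL 6
-0.008 0.004 0.064 -0.002 -0.001 0.002 1;-0.008 0.004 0.064 -0.002 -0.001 0.002 1;-0.008 0.004 0.064 -0.002 -0.001 0.002 1;-0.008 0.004 0.064 -0.002 -0.001 0.002 1;-0.008 0.004 0.064 -0.002 -0.001 0.002 1;-0.008 0.004 0.064 -0.002 -0.001 0.002 1
(array([-0.17571854,  0.66884156, -0.50054309,  2.05845907,  0.59656846,
        0.55822028, -0.98484344]), np.float64(1.507935640440948e-14))
(array([-0.22144509,  0.73800236, -0.43509451,  2.07970222,  0.68264465,
        0.46624376, -1.06192419]), np.float64(4.012365851636927e-14))
```

{"op": "move_arm", "data": {
  "rows": "-0.008 0.004 0.064 -0.002 0 0.002 1;-0.008 0.004 0.064 -0.002 0 0.002 1;-0.008 0.004 0.064 -0.002 0 0.002 1;-0.008 0.004 0.064 -0.002 0 0.002 1;-0.008 0.004 0.064 -0.002 0 0.002 1"
}}

```text
clock: 48.7
eef_pos: [444.2, 214.0, 109.7]
tool_rot: [-3.141, -0.001, 1.685]
force: [-0.7, 0.1, -1.3]
width: 10.7
gripper_force: 58.7
```

Run:
```python
from plan import *
s=log(); p=s['eef_pos']; cur=(p,Rn.from_euler('xyz',s['tool_rot']))
P=np.array([443.3,216.9,68.2]); Rp=Rd(96.81)
emit(lpath(cur,(P,Rp),1,lin=12)+[(P,Rp,1)]*4,dec=3)
```

```text
t48.7 [-0.18  0.67 -0.49  2.06  0.58  0.55 -0.97] [444.2 214.  109.7] [-180.    -0.    96.5] F [-0.7  0.1 -1.3] w10.7
CALL 8
0.002 0 0.035 0 0 -0.001 1;0.005 -0.001 0.069 0 0 -0.002 1;0.007 -0.001 0.104 0 0 -0.002 1;0.01 -0.002 0.138 0 -0.001 -0.003 1;0.01 -0.002 0.138 0 -0.001 -0.003 1;0.01 -0.002 0.138 0 -0.001 -0.003 1;0.01 -0.002 0.138 0 -0.001 -0.003 1;0.01 -0.002 0.138 0 -0.001 -0.003 1
```

{"op": "move_arm", "data": {
  "rows": "0.002 0 0.035 0 0 0 1;0.005 0 0.069 0 0 0 1;0.007 0 0.1 0 0 0 1;0.008 0 0.118 0 0 0 1;0.008 0 0.118 0 0 0 1;0.008 0 0.118 0 0 0 1;0.008 0 0.118 0 0 0 1;0.008 0 0.118 0 0 0 1"
}}

```text
clock: 49.37
eef_pos: [443.7, 216.8, 73.9]
tool_rot: [-3.141, -0.001, 1.685]
force: [-0.1, 0.3, -1.3]
width: 10.8
gripper_force: 58.8
```

Run:
```python
from plan import *
import time
for i in range(4): s=log(); get_image('top')
p=s['eef_pos']; cur=(p,Rn.from_euler('xyz',s['tool_rot']))
P=np.array([443.3,216.9,68.2]); Rp=Rd(96.81)
emit([(P,Rp,1)]*4,dec=3)
```

```text
t49.4 [-0.23  0.72 -0.42  2.08  0.64  0.47 -1.03] [443.7 216.8  73.9] [-180.    -0.    96.6] F [-0.1  0.3 -1.3] w10.8
t49.4 [-0.23  0.72 -0.42  2.08  0.64  0.47 -1.03] [443.7 216.8  74. ] [-1.80e+02 -1.00e-01  9.66e+01] F [ 0.4 -0.2 -1. ] w10.4
t49.5 [-0.23  0.72 -0.42  2.08  0.64  0.47 -1.03] [443.8 216.7  74. ] [-180.    -0.    96.6] F [ 0.4 -1.1 -1.1] w10.7
t49.5 [-0.23  0.72 -0.42  2.08  0.64  0.47 -1.03] [443.8 216.6  74. ] [-180.    -0.    96.6] F [ 0.1  0.6 -1. ] w10.7
CALL 4
0.001 -0.001 0.019 0 0 -0.003 1;0.001 -0.001 0.019 0 0 -0.003 1;0.001 -0.001 0.019 0 0 -0.003 1;0.001 -0.001 0.019 0 0 -0.003 1
```

Settled and accurate; lower, then release gently and retreat up to a viewing height.

{"op": "move_arm", "data": {
  "rows": "0 0 0.01 0 0 -0.003 1;0 0 0.019 0 0 -0.003 1;0 0 0.02 0 0 -0.003 1;0 0 0.02 0 0 -0.003 1;0 0 0.02 0 0 -0.003 1"
}}

```text
clock: 49.98
eef_pos: [443.4, 216.6, 67.6]
tool_rot: [-3.14, -0.001, 1.69]
force: [-0.1, -0.2, -1.0]
width: 10.6
gripper_force: 58.8
```

{"op": "move_arm", "data": {
  "rows": "0 0 0 0 0 0 0;0 0 0 0 0 0 0;0 0 0 0 0 0 0;0 0 0 0 0 0 -0.5;0 0 -0.05 0 0 0 -0.5;0 0 -0.15 0 0 0 -1;0 0 -0.28 0 0 0 -1;0 0 -0.41 0 0 0 -1;0 0 -0.54 0 0 0 -1;0 0 -0.67 0 0 0 -1;0 0 -0.8 0 0 0 -1;0 0 -0.8 0 0 0 -1"
}}

```text
clock: 50.98
eef_pos: [446.6, 219.3, 314.8]
tool_rot: [3.13, -0.005, 1.69]
force: [0.6, 1.5, 0.0]
width: 85.4
gripper_force: 0.0
```

{"op": "move_arm", "data": {
  "rows": "0.1 0 0 0 0 0 -1;0.1 0 0 0 0 0 -1;0.1 0 0 0 0 0 -1;0.1 0 0 0 0 0 -1;0.1 0 0 0 0 0 -1"
}}

```text
clock: 51.4
eef_pos: [440.1, 245.3, 307.2]
tool_rot: [-3.14, 0.0, 1.689]
force: [0.1, 0.5, -0.6]
width: 85.4
gripper_force: 0.0
```

Run:
```python
from h import *
import pickle
s=log(); d=get_image('wrist'); cv2.imwrite('pics/w11.png',d['img'][:,:,::-1]); c=cam(d,wT(s,d)); pickle.dump(c,open('cw11.pkl','wb'))
d3=get_image('scene'); cv2.imwrite('pics/sc11.png',d3['img'][:,:,::-1])
pb=proj(c,[[443,219.8,38]])[0]; print(pb)
u,v=int(pb[0]),int(pb[1]); im=d['img'][:,:,::-1]; x0,y0=max(u-75,0),max(v-75,0)
cr=im[y0:y0+150,x0:x0+150]; print(x0,y0,cr.shape)
A=cv2.resize(cr,None,fx=3,fy=3,interpolation=2); B=cv2.resize(d3['img'][180:350,220:470][:,:,::-1],(345,235),interpolation=2)
o=np.zeros((450,A.shape[1]+345,3),np.uint8); o[:A.shape[0],:A.shape[1]]=A; o[:235,A.shape[1]:]=B; cv2.imwrite('pics/z11.png',o)
```

```text
t51.4 [-0.06  0.42 -0.71  1.82  0.32  1.02 -0.78] [440.1 245.3 307.2] [-179.9    0.    96.8] F [ 0.1  0.5 -0.6] w85.4
[324.91991383 217.21785983]
249 142 (150, 150, 3)
```

View pics/z11.png

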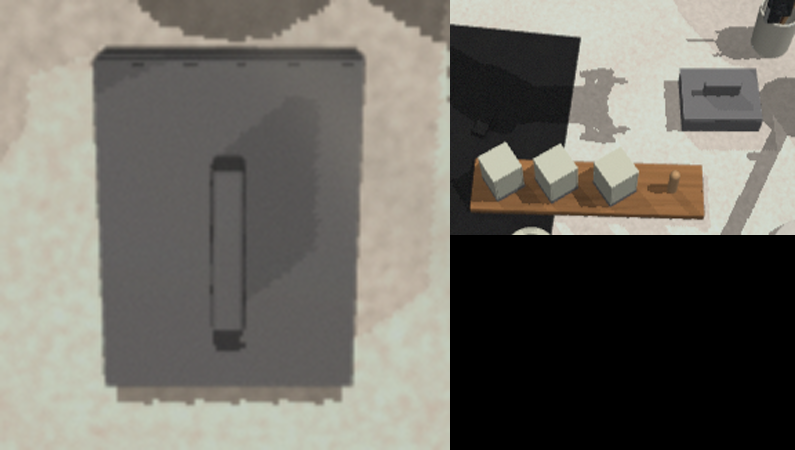

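Run:
```python
from rect import *
import pickle
c=pickle.load(open('cw11.pkl','rb'))
Q=np.array([(95,62),(363,62),(353,385),(106,385)])/3-.33+[249,142]
P=np.array([onz(c,*q,41)[:2] for q in Q]); print(P.round(1).tolist(),fitrect(P))
Q=np.array([(110,48),(355,48)])/3-.33+[249,142]; print([onz(c,*q,0).round(1) for q in Q])
Q=np.array([(95,62),(363,62)])/3-.33+[249,142]; print([onz(c,*q,35).round(1) for q in Q])
a=np.radians(6.81);R=np.array([[np.cos(a),-np.sin(a)],[np.sin(a),np.cos(a)]])
W=[np.r_[R@np.array(k)+[443,219.8],z] for k in((-50,65),(50,65)) for z in(0,35)]
print(((proj(c,W)-[249,142]+.33)*3).round())
```

```text
[[386.8, 276.4], [484.2, 288.2], [500.6, 161.2], [401.7, 149.2]] (array([4.43313875e+02, 2.18775155e+02, 1.21490014e-01]), np.float64(1.1426813605191342))
[array([387.8, 277.9,   0. ]), array([485.7, 289.8,   0. ])]
[array([386.1, 275.7,  35. ]), array([485.1, 287.7,  35. ])]
[[105.  46.]
 [ 94.  55.]
 [353.  47.]
 [364.  55.]]
```

Run:
```python
from plan import *
s=log(); cur=(s['eef_pos'],Rn.from_euler('xyz',s['tool_rot'])); 
a=(np.array([480,300,430.]),Rd(115)); b=(np.array([515,432,400.]),Rd(150))
print(ik(b[0],b[1],s['qpos'],.02))
w=lpath(cur,a,.3)+lpath(a,b,.3,lin=24)+[(*b,.3)]*4
emit(w,dec=2)
```

```text
t51.5 [-0.06  0.42 -0.71  1.82  0.32  1.02 -0.78] [440.3 245.4 307.4] [-179.9    0.    96.8] F [-0.6  0.2 -0.4] w85.5
(array([-0.32793861,  0.66323238, -0.84545048,  1.19135872,  0.4807669 ,
        1.48318043, -0.05295689]), np.float64(1.5897076653381447e-05))
CALL 12
0.03 0.03 -0.08 0 0 -0.04 0.3;0.07 0.06 -0.16 0 0 -0.08 0.3;0.1 0.09 -0.25 0 0 -0.12 0.3;0.13 0.12 -0.33 0 0 -0.16 0.3;0.17 0.15 -0.41 0 0 -0.2 0.3;0.24 0.18 -0.39 0 0 -0.27 0.3;0.31 0.21 -0.38 0 0 -0.33 0.3;0.38 0.24 -0.36 0 0 -0.4 0.3;0.45 0.26 -0.34 0 0 -0.46 0.3;0.52 0.29 -0.33 0 0 -0.53 0.3;0.59 0.32 -0.31 0 0 -0.59 0.3;0.59 0.32 -0.31 0 0 -0.59 0.3
CALL 3
0 0 0 0 0 0 0.3;0 0 0 0 0 0 0.3;0 0 0 0 0 0 0.3
```

{"op": "move_arm", "data": {
  "rows": "0.03 0.03 -0.08 0 0 -0.04 0.3;0.07 0.06 -0.16 0 0 -0.08 0.3;0.1 0.09 -0.25 0 0 -0.12 0.3;0.13 0.12 -0.33 0 0 -0.16 0.3;0.17 0.15 -0.41 0 0 -0.2 0.3;0.24 0.18 -0.39 0 0 -0.27 0.3;0.31 0.21 -0.38 0 0 -0.33 0.3;0.38 0.24 -0.36 0 0 -0.4 0.3;0.45 0.26 -0.34 0 0 -0.46 0.3;0.52 0.29 -0.33 0 0 -0.53 0.3;0.59 0.32 -0.31 0 0 -0.59 0.3;0.59 0.32 -0.31 0 0 -0.59 0.3"
}}

```text
clock: 52.5
eef_pos: [514.1, 436.4, 397.7]
tool_rot: [-3.14, -0.005, 2.623]
force: [-1.7, -0.6, -0.7]
width: 29.7
gripper_force: 0.0
```

{"op": "move_arm", "data": {
  "rows": "0 0 0 0 0 0 0.3;0 0 0 0 0 0 0.3;0 0 0 0 0 0 0.3;0 0 0 0 0 0 0.3"
}}

```text
clock: 52.83
eef_pos: [515.0, 432.3, 401.4]
tool_rot: [3.141, 0.0, 2.615]
force: [0.4, -0.3, 0.5]
width: 29.8
gripper_force: 0.0
```

Run:
```python
from h import *
import pickle
s=log(); d=get_image('wrist'); cv2.imwrite('pics/w12.png',d['img'][:,:,::-1]); c=cam(d,wT(s,d)); pickle.dump(c,open('cw12.pkl','wb'))
pk=proj(c,[[518,435,271],[518,435,231],[696,369,231]]); print(pk.round())
g=d['img'].max(2); u,v=pk[0].astype(int)
m=(g<60).astype(np.uint8); n,l,st,ce=cv2.connectedComponentsWithStats(m)
for i in range(1,n):
    if 60<st[i,4]<6000 and abs(ce[i][0]-u)<110 and abs(ce[i][1]-v)<110: print(st[i],ce[i].round(1))
d2=get_image('top'); cv2.imwrite('pics/top12.png',d2['img'][:,:,::-1])
```

```text
t52.8 [-0.31  0.68 -0.9   1.19  0.51  1.5  -0.08] [515.  432.3 401.4] [180.    0.  149.8] F [ 0.4 -0.3  0.5] w29.8
[[331. 233.]
 [330. 219.]
 [360. 394.]]
[325 206  20  29 471] [334.2 219.9]
```

View pics/w12.png

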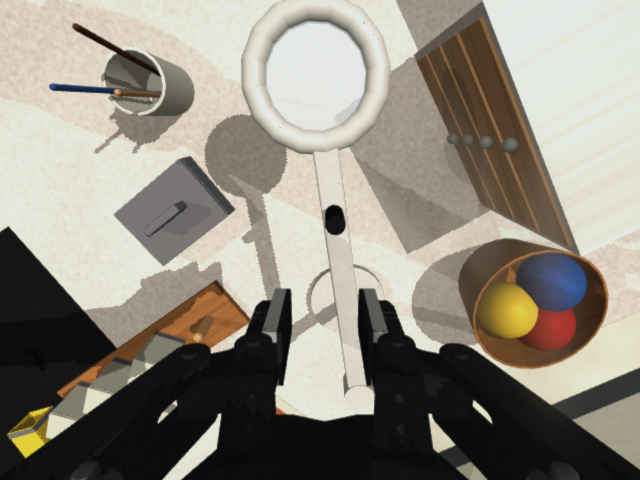

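Run:
```python
from plan import *
import pickle
c=pickle.load(open('cw12.pkl','rb'))
k=onz(c,335.2,226,271);k2=onz(c,333.8,213,231);h=onz(c,359,392,231);l=onz(c,316,76,222); print(k,k2,h,l)
K=(k+k2)[:2]/2; u=(h-l)[:2]; u/=np.linalg.norm(u); print('K',K,'hinge from K',K+200*u,'angle',np.degrees(np.arctan2(-u[1],-u[0])))
```

```text
[515.09562934 440.70260049 271.        ] [514.78441124 440.83173792 231.        ] [693.30878103 369.29717139 231.        ] [411.95839653 483.22286336 222.        ]
K [514.94002029 440.76716921] hinge from K [700.31889186 365.70270374] angle 157.95576396926225
```

```bash
cat > sw.py <<'E'
from plan import *
H=np.array([700,367.]); A0=np.radians(158.3)
def kp(t): return np.r_[H+200*np.array([np.cos(A0+t),np.sin(A0+t)]),253]
def pose(t): return (kp(t),Rd(150+46*t),.3)
E
python3 - <<'E'
from sw import *
s=log(); q=s['qpos']; cur=(s['eef_pos'],Rn.from_euler('xyz',s['tool_rot']))
k=kp(0);print(k)
w=[(k+70*up,Rd(150),.3)]*4+lpath((k+70*up,Rd(150)),(k,Rd(150)),.3)+[(k,Rd(150),.3)]*2
c=emit(w,dec=3)
for t in np.arange(0,1.81,.3): q,e=ik(pose(t)[0],pose(t)[1],q,.02); print(q.round(2),e.round(3))
E
```

```text
t52.9 [-0.31  0.68 -0.9   1.19  0.51  1.5  -0.08] [514.9 432.5 401.4] [180.   -0.  149.9] F [-0.2 -0.5 -0.3] w30.1
[514.17348569 440.94935145 253.        ]
CALL 9
0.016 0.023 0.261 0 0 -0.002 0.3;0.016 0.023 0.261 0 0 -0.002 0.3;0.016 0.023 0.261 0 0 -0.002 0.3;0.016 0.023 0.261 0 0 -0.002 0.3;0.016 0.023 0.339 0 0 -0.002 0.3;0.016 0.023 0.417 0 0 -0.002 0.3;0.016 0.023 0.495 0 0 -0.002 0.3;0.016 0.023 0.495 0 0 -0.002 0.3;0.016 0.023 0.495 0 0 -0.002 0.3
[-0.31  0.79 -0.85  1.41  0.61  1.22 -0.18] 0.0
[-0.17  0.76 -0.96  1.55  0.65  1.18  0.03] 0.0
[-0.03  0.74 -1.04  1.64  0.69  1.17  0.29] 0.0
[ 0.11  0.76 -1.12  1.66  0.73  1.19  0.58] 0.0
[ 0.21  0.81 -1.17  1.62  0.78  1.25  0.9 ] 0.0
[ 0.26  0.88 -1.21  1.52  0.84  1.33  1.22] 0.0
[ 0.25  0.95 -1.21  1.36  0.88  1.41  1.56] 0.0
```

{"op": "move_arm", "data": {
  "rows": "0.016 0.023 0.261 0 0 0 0.3;0.016 0.023 0.261 0 0 0 0.3;0.016 0.023 0.261 0 0 0 0.3;0.016 0.023 0.261 0 0 0 0.3;0.016 0.023 0.339 0 0 0 0.3;0.016 0.023 0.417 0 0 0 0.3;0.016 0.023 0.495 0 0 0 0.3;0.016 0.023 0.495 0 0 0 0.3;0.016 0.023 0.495 0 0 0 0.3"
}}

```text
clock: 53.68
eef_pos: [514.4, 442.1, 254.1]
tool_rot: [3.14, -0.001, 2.616]
force: [-0.5, -0.4, -0.2]
width: 30.0
gripper_force: 0.0
```

Run:
```python
from sw import *
log()
w=[pose(t) for t in np.arange(.08,1.76,.08)]
c=emit(w+[w[-1]]*2,dec=3)
```

```text
t53.7 [-0.31  0.79 -0.85  1.4   0.6   1.22 -0.18] [514.4 442.1 254.1] [179.9  -0.  149.9] F [-0.5 -0.4 -0.2] w30.0
CALL 12
-0.011 -0.056 0.004 0.001 0 -0.042 0.3;-0.025 -0.108 0.004 0.001 0 -0.083 0.3;-0.043 -0.158 0.003 0.001 0 -0.124 0.3;-0.065 -0.206 0.003 0.001 0 -0.165 0.3;-0.091 -0.253 0.003 0.001 0 -0.206 0.3;-0.121 -0.297 0.003 0.001 0 -0.247 0.3;-0.154 -0.339 0.003 0.001 0 -0.288 0.3;-0.19 -0.378 0.003 0.001 0 -0.328 0.3;-0.229 -0.414 0.003 0.001 0 -0.369 0.3;-0.271 -0.447 0.003 0.001 0 -0.41 0.3;-0.316 -0.477 0.003 0.001 0 -0.451 0.3;-0.362 -0.502 0.003 0.001 0 -0.492 0.3
CALL 11
-0.02 -0.05 0 0 0 -0.041 0.3;-0.043 -0.098 0 0 0 -0.082 0.3;-0.07 -0.144 0 0 0 -0.123 0.3;-0.101 -0.188 0 0 0 -0.164 0.3;-0.135 -0.229 0 0 0 -0.204 0.3;-0.172 -0.267 0 0 0 -0.245 0.3;-0.212 -0.302 0 0 0 -0.286 0.3;-0.255 -0.333 0 0 0 -0.327 0.3;-0.3 -0.362 0 0 0 -0.368 0.3;-0.3 -0.362 0 0 0 -0.368 0.3;-0.3 -0.362 0 0 0 -0.368 0.3
```

{"op": "move_arm", "data": {
  "rows": "-0.011 -0.056 0 0 0 -0.042 0.3;-0.025 -0.108 0 0 0 -0.083 0.3;-0.043 -0.158 0 0 0 -0.124 0.3;-0.065 -0.206 0 0 0 -0.165 0.3;-0.091 -0.253 0 0 0 -0.206 0.3;-0.121 -0.297 0 0 0 -0.247 0.3;-0.154 -0.339 0 0 0 -0.288 0.3;-0.19 -0.378 0 0 0 -0.328 0.3;-0.229 -0.414 0 0 0 -0.369 0.3;-0.271 -0.447 0 0 0 -0.41 0.3;-0.316 -0.477 0 0 0 -0.451 0.3;-0.362 -0.502 0 0 0 -0.492 0.3"
}}

```text
clock: 54.68
eef_pos: [533.2, 258.5, 256.1]
tool_rot: [3.138, 0.004, -2.89]
force: [-1.3, 2.4, 0.8]
width: 30.1
gripper_force: 1.1
```

{"op": "move_arm", "data": {
  "rows": "-0.02 -0.05 0 0 0 -0.041 0.3;-0.043 -0.098 0 0 0 -0.082 0.3;-0.07 -0.144 0 0 0 -0.123 0.3;-0.101 -0.188 0 0 0 -0.164 0.3;-0.135 -0.229 0 0 0 -0.204 0.3;-0.172 -0.267 0 0 0 -0.245 0.3;-0.212 -0.302 0 0 0 -0.286 0.3;-0.255 -0.333 0 0 0 -0.327 0.3;-0.3 -0.362 0 0 0 -0.368 0.3;-0.3 -0.362 0 0 0 -0.368 0.3;-0.3 -0.362 0 0 0 -0.368 0.3"
}}

```text
clock: 55.6
eef_pos: [647.3, 174.0, 254.3]
tool_rot: [3.142, 0.003, -2.32]
force: [-0.1, 0.0, -0.4]
width: 29.8
gripper_force: 0.0
```

Run:
```python
from sw import *
log()
w=[pose(t) for t in (1.72,1.75,1.78)]
c=emit(w+[w[-1]]*2,dec=3)
```

```text
t55.6 [ 0.26  0.9  -1.17  1.43  0.83  1.36  1.44] [647.3 174.  254.3] [ 1.800e+02  1.000e-01 -1.329e+02] F [-0.1  0.  -0.4] w29.8
CALL 5
-0.012 -0.022 0.004 0 0.002 -0.023 0.3;-0.022 -0.039 0.004 0 0.002 -0.038 0.3;-0.033 -0.056 0.004 0 0.002 -0.053 0.3;-0.033 -0.056 0.004 0 0.002 -0.053 0.3;-0.033 -0.056 0.004 0 0.002 -0.053 0.3
```

{"op": "move_arm", "data": {
  "rows": "-0.012 -0.022 0 0 0 -0.023 0.3;-0.022 -0.039 0 0 0 -0.038 0.3;-0.033 -0.056 0 0 0 -0.053 0.3;-0.033 -0.056 0 0 0 -0.053 0.3;-0.033 -0.056 0 0 0 -0.053 0.3"
}}

```text
clock: 56.02
eef_pos: [664.9, 170.5, 253.2]
tool_rot: [3.141, 0.001, -2.233]
force: [-1.4, 0.2, 0.4]
width: 30.1
gripper_force: 0.0
```

Run:
```python
from sw import *
log()
w=[pose(t) for t in (1.80,1.83)]
c=emit(w+[w[-1]]*2,dec=3)
```

```text
t56.0 [ 0.25  0.93 -1.18  1.37  0.85  1.39  1.55] [664.9 170.5 253.2] [ 1.80e+02  1.00e-01 -1.28e+02] F [-1.4  0.2  0.4] w30.1
CALL 4
-0.008 -0.017 0.001 0 0.001 -0.008 0.3;-0.018 -0.034 0.001 0 0.001 -0.024 0.3;-0.018 -0.034 0.001 0 0.001 -0.024 0.3;-0.018 -0.034 0.001 0 0.001 -0.024 0.3
```

{"op": "move_arm", "data": {
  "rows": "-0.008 -0.017 0 0 0 -0.008 0.3;-0.018 -0.034 0 0 0 -0.02 0.3;-0.018 -0.034 0 0 0 -0.02 0.3;-0.018 -0.034 0 0 0 -0.02 0.3"
}}

```text
clock: 56.35
eef_pos: [669.5, 171.5, 252.4]
tool_rot: [3.129, -0.006, -2.194]
force: [-17.9, 2.4, 5.3]
width: 30.1
gripper_force: 7.7
```

Run:
```python
from sw import *
log(); c=emit([pose(1.86)]*3,dec=3)
```

```text
t56.4 [ 0.24  0.94 -1.18  1.35  0.85  1.41  1.61] [669.5 171.5 252.4] [ 179.3   -0.4 -125.7] F [-17.9   2.4   5.3] w30.1
CALL 3
-0.015 -0.041 -0.003 0.008 -0.004 -0.014 0.3;-0.015 -0.041 -0.003 0.008 -0.004 -0.014 0.3;-0.015 -0.041 -0.003 0.008 -0.004 -0.014 0.3
```

{"op": "move_arm", "data": {
  "rows": "0.008 0.025 0 0 0 0 0.3;0.015 0.045 0 0 0 0 0.3;0.015 0.045 0 0 0 0 0.3;0.015 0.045 -0.1 0 0 0 0.3;0.015 0.045 -0.2 0 0 0 0.3;0.015 0.045 -0.3 0 0 0 0.3;0.015 0.045 -0.4 0 0 0 0.3;0.015 0.045 -0.5 0 0 0 0.3;0.015 0.045 -0.5 0 0 0 0.3;0.015 0.045 -0.5 0 0 0 0.3;0.015 0.045 -0.5 0 0 0 0.3"
}}

```text
clock: 57.27
eef_pos: [663.4, 171.5, 401.7]
tool_rot: [3.142, -0.001, -2.202]
force: [-0.1, 0.0, -0.5]
width: 30.0
gripper_force: 0.0
```

Run:
```python
from h import *
s=log(); d=get_image('wrist'); cv2.imwrite('pics/w13.png',d['img'][:,:,::-1]); c=cam(d,wT(s,d))
pk=proj(c,[[662,171,271],[662,171,231]]); print(pk.round())
g=d['img'].max(2); u,v=pk[0].astype(int)
n,l,st,ce=cv2.connectedComponentsWithStats((g<60).astype(np.uint8))
for i in range(1,n):
    if 60<st[i,4]<6000 and abs(ce[i][0]-u)<110 and abs(ce[i][1]-v)<110:
        print(st[i],ce[i].round(1)); K=onz(c,*ce[i],253)[:2]; a=K-np.array([700,367]); print(K,np.linalg.norm(a),'theta',1.75-((np.degrees(np.arctan2(a[1],a[0]))%360)-158.3)*np.pi/180)
import pickle; ct,cs=pickle.load(open('cams.pkl','rb'))
from pots import fitpot
d2=get_image('scene');cv2.imwrite('pics/sc13.png',d2['img'][:,:,::-1])
a=cv2.imread('pics/sc11.png').astype(int)-d2['img'][:,:,::-1].astype(int); m=(np.abs(a).max(2)>40)
for n,p in dict(p1=(638,-117,60),p2=(631,-32,60),p3=(625,60,60),cov=(443,219,38),er=(525,-180,6),bottle=(385,-420,70),jar=(304,299,50)).items():
    u,v=proj(cs,[p])[0].astype(int); print(n,u,v,m[v-12:v+13,u-12:u+13].mean().round(2))
```

```text
t57.3 [ 0.21  0.79 -1.19  1.14  0.72  1.62  1.71] [663.4 171.5 401.7] [ 180.    -0.  -126.1] F [-0.1  0.  -0.5] w30.0
[[326. 231.]
 [326. 218.]]
[318 206  20  31 482] [327.1 221.4]
[659.42667669 169.29063831] 201.82959709484962 theta 0.0028740678676049125
p1 256 302 0.05
p2 296 303 0.66
p3 339 306 0.35
cov 415 247 0.41
er 240 266 0.0
bottle 150 191 0.07
jar 451 199 0.53
```

Run:
```python
import cv2
a=cv2.imread('pics/sc11.png',0);b=cv2.imread('pics/sc13.png',0)
for n,(u,v) in dict(p1=(256,302),p2=(296,303),p3=(339,306),cov=(415,252)).items():
    t=a[v-24:v+24,u-34:u+34]; r=cv2.matchTemplate(cv2.Canny(b[v-44:v+44,u-54:u+54],60,120),cv2.Canny(t,60,120),cv2.TM_CCOEFF_NORMED); print(n,cv2.minMaxLoc(r)[1::2])
```

```text
p1 (0.7960402965545654, (20, 20))
p2 (0.6484620571136475, (20, 20))
p3 (0.5016884207725525, (20, 20))
cov (0.48470014333724976, (20, 20))
```

All unmoved (peak at zero shift). Handing in.

```bash
python3 -c "
from cell import *
print(finish_job())"
```

```text
the job is handed in; nothing more can be done
None
```

I handed the job in at 57 s on the robot's clock: all three white pots are upside down on pegs, the cover sits about 1 mm from centred on the paint box, and the lamp arm is back at its inner stop. The hand-in returned no verdict. One pot was knocked about 50 mm aside on the way, and I found it again before picking it up.

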